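# Lock the sieve and its lid on the shaker

## Task

Set the loaded sieve upright and fully home on the collecting pan of the shaker and turn it clockwise, seen from above, until its bayonet reaches the stop; then close the sieve with the blue-handled lid and lock that in the same way. Keep the polishing chips in the sieve, and leave the tools and pots on the bench where they are.

Things in the scene. Friction and masses are not known exactly. Their poses are not given: they have to be found in the camera images.
- receiver_seat (a point): shaker: round grey machine, 132 mm across, 54 mm high, black control panel towards the robot, fixed to the worktop; on it an aluminium collecting pan 62 mm across. The point: centre of the pan's flat shoulder, 94 mm above the worktop. x axis along the line through the pan's two pins, z up. Above the shoulder rises a plug 50 mm across, 22 mm high, its top 7 mm bevelled to 45 mm.
- pan_pin (a point): near the outer end of one of the two brass locking pins of the pan; the other is opposite. Each is 7 mm thick, stands level out of the plug at 12 mm above the shoulder, along the x axis of receiver_seat, and reaches 30.5 mm from the pan's axis.
- sieve_mid (a point): sieve: loose aluminium ring with a thin yellow band, 62 mm across, 72 mm high, 0.16 kg, standing upright with three chips on its mesh. The point: on its axis, 40 mm above its lower rim, half-way up two flat black grip pads (24 mm wide, 20 mm high) that face along its y axis, 65 mm over their faces: the place to grasp it. z up. Locked on the pan, the point is 40 mm above the pan's shoulder.
- sieve_rim (a point): centre of the sieve's lower rim; same axes as sieve_mid. Lower 24 mm: a skirt, 62 mm outside, 53 mm inside, that slips over the pan's plug (1.5 mm clearance a side; the bevel takes 3 mm of offset) till the rim rests on the shoulder. In the skirt two opposite L slots, each a mouth 17 mm wide in the rim rising to a level leg (7 to 17 mm above the rim) that runs counter-clockwise seen from above.
- sieve_mouth (a point): middle of one slot mouth of the sieve, in the rim, 29 mm from its axis, 80 deg clockwise (seen from above) of its x axis, red mark over it; the other is opposite. To enter, mouths stand over pins (10 deg either way): x axis 80 deg counter-clockwise of the pan's x axis, or half a turn more. Seated, it turns 80 deg clockwise, freely, no spring, to the stop: the x axes are then parallel.
- sieve_seat (a point): centre of the sieve's upper shoulder, 50 mm above its lower rim; the lid's rim rests here. x axis along the line through the sieve's own two brass pins, z up. Above this shoulder the sieve has a plug and two pins just like those of the pan (50 mm across, 22 mm high, pins 12 mm above the shoulder).
- lid_mid (a point): lid: loose aluminium cap, 62 mm across, 56 mm high, 0.10 kg, standing upright, with a blue bar handle on top: 14 mm thick along its y axis, 48 mm long along its x axis, 26 mm high. The point: on its axis at half the height of the bar, 43 mm above the lower rim: the place to grasp it. z up. Locked on the sieve, the point is 43 mm above the sieve's shoulder.
- lid_rim (a point): centre of the lid's lower rim; same axes as lid_mid. The lid has the same skirt and L slots as the sieve and goes on the sieve's plug and pins exactly as the sieve goes on the pan: mouths over pins, down till the rim rests on the sieve's shoulder, then 80 deg clockwise to the stop.
- lid_mouth (a point): middle of one slot mouth of the lid, in its rim, 29 mm from its axis, 80 deg clockwise (seen from above) of its x axis, red mark over it and on the top; the other is opposite. To enter, the lid's x axis stands 80 deg counter-clockwise of the sieve's x axis (10 deg either way), or half a turn more; at the stop the x axes are parallel.
- chip_0_mid (a point): grey-green triangular ceramic polishing chip, about 13 mm wide and 10 mm thick, 10 g, lying on the mesh inside the sieve; the point is its centre; it is not handled
- chip_1_mid (a point): grey-green triangular ceramic polishing chip, about 13 mm wide and 10 mm thick, 10 g, lying on the mesh inside the sieve; the point is its centre; it is not handled
- chip_2_mid (a point): grey-green triangular ceramic polishing chip, about 13 mm wide and 10 mm thick, 10 g, lying on the mesh inside the sieve; the point is its centre; it is not handled
- solder_tin: bystander: flat round tin with a green lid, 63 mm across, 19 mm high; origin at the centre of its underside
- pot_red: bystander: small red pot, 41 mm across, 30 mm high; origin at the centre of its underside
- brass_brush: bystander: wooden brush with brass bristles, 201 mm long, lying on the worktop; origin under its centre, y along its length
- pliers_flat: bystander: pliers with red grips, 146 mm long, lying on the worktop; origin under its centre, x along its length

How it is judged:
By the outcome, as a careful person would: the job done as asked, in the order asked, and still so for the second after the job is handed in, with the robot touching nothing.
It also fails if it takes over 61 s, if anything falls off the work surface, if the arm or the gripper's body presses on something with over 40 N, if the wrist force passes 120 N, or if a joint passes its speed limit or range.

## Robot

A 7-joint arm with a two-finger parallel gripper is mounted at the origin on a cart in front of the work surface, level with it; the furniture and walls round the work are solid. World frame = base frame: x ahead of the robot, y to its left, z up, the work surface at z = 0. Lengths are in m, angles in rad, forces in N, time in s.
With the tool pointing down it reaches from about 0.4 to 0.85 m from the base axis. Payload 4.5 kg.
Tool frame: the origin (TCP) lies on the centre line of the jaws, within the pads' length; the fingertips stand 14 mm ahead of it and the grasp point (between the pads) lies 5 mm behind it (nose_length is the distance from the TCP to the fingertips, in m); x points along the fingers, y is the direction in which the jaws open and shut, and the axes are right-handed (so a half turn about x gives the same grasp; the last joint's range is limited). The gripper opens to 88 mm and grips with 3 to 60 N. Pads are 18 mm wide; open, the fingers measure 123 mm over their backs; the gripper's body (75 mm by 187 mm) begins 45 mm behind the grasp point.
Start: joints at [-1.257, 0.689, -0.195, 1.565, 0.157, 0.902, -0.215], TCP at [0.173, 0.601, 0.253] pointing down, gripper open.
Joint ranges: [-3.01, 3.01], [-0.46, 2.08], [-1.47, 1.51], [0.13, 2.56], [-1, 4.14], [0.04, 2.09], [-2.66, 2.66]. Speed limits (rad/s): [2.57, 2.57, 3.14, 3.14, 3.14, 3.14, 3.14].

## Interface

Orientations are given as a unit quaternion [x, y, z, w].
In Python, from plant import get_state, snapshot, camera_params, finish_job, boxes_of, silhouettes, spot_point, nose_length gives the robot as it stands.
- The arm moves only by the tool apply_moves, never from a script. Its arguments are lists of equal length, an entry for each row: "delta_pos": the shift along the tool's x, y, z in cm, a list of three; "yaw": the turn about the tool's x in rad; "gripper": the opening in per cent of the stroke, from 0 (shut) to 100 (fully open). A call has 1 to 10 rows; each row is the pose to reach, as a shift and turn from the pose measured when the call began, along the tool's axes at that moment; what a row does not reach only later rows make up. A row lasts 1/12 s, in which the tool goes at most 41.7 mm and 7.16 degrees, less where a joint would pass 70% of its speed; a pose out of reach is approached as far as the arm can. A call with a gripper value outside its range is refused whole. The fingers move at their own pace and stop on an object; "force" is the grip in N (left out, the last holds). Time passes only in rows, so rows that repeat a pose let the fingers close. It gives the time, the measured TCP pose, the force and the opening at its end, in the units of the state.
- get_state(): the state, without advancing time (a new reading comes with each control period).
- snapshot(name): name is "side" or "top" or "wrist"; returns the picture (400x640x3 uint8, red, green, blue); there is no depth.
- camera_params(name): a dict with "fovy" (degrees; the focal length in pixels is half the picture's height over the tangent of half this angle, whatever the lens; pixels are square), "cx", "cy" (the principal point, pixels), "position" and "orientation" of the camera in the world. Camera axes: x right, y down, z forward; pixel columns grow to the right and rows downward; lengths in m; the calibration is good to about 2 mm. The wrist camera is an equidistant fisheye: a pixel r from the principal point sees the ray r / f radians off the axis. A picture is of the moment at which its call begins: read the wrist's pose just before it. camera_params takes no time and is no camera call; for the wrist camera it gives the pose at the moment of the call.
- finish_job(): hands the job in, once; it reports no verdict.
Trained networks look in the newest picture that a camera, given by its name, has taken for a name from the list of things; names that differ only in an ending like _2 or _b are one class to them, and where a whole thing is asked for, a point or a joint stands for the part that bears it (a point fixed in the world has none). Each returns a list of dicts, best first, with "score" (0 to 1); they miss things now and then, are a little off and sometimes report something else, mostly with a low value. They report only what shows in the picture. A call takes as long as a camera call.
- boxes_of(thing, camera): "bbox" ([left, top, width, height] in pixels, round what is visible of it).
- silhouettes(thing, camera): "mask" (400x640 bool, what is visible of it) and "bbox" ([left, top, width, height] in pixels, round what is visible of it).
- spot_point(thing, camera): "pixel" ([column, row] in pixels: a listed point, or the origin of a listed thing).
The state is a dict: "clock": time; "q": joint angles; "qd": joint speeds; "joint_torque": joint torques, N m; "tool_pos": TCP position; "eef_rot": TCP orientation; "contact_force": force on the tool from outside, world axes, zero at the start; "moment": the same for the moment, N m; "opening": opening from 0.0 (shut) to 1.0 (fully open).
Only numpy, scipy, OpenCV 4.12 (cv2) and the standard library are available. Lean on these libraries where they do the work, as an engineer would, in place of code of your own. Each camera call takes 0.05 s, during which the arm holds its last target.

## Working session

There is one attempt and no reset: what is moved stays moved. The work goes in short steps, Python scripts to look and compute and a tool call to move; the robot and the scene stay as the last step left them, time stands still between calls to the robot, and variables do not carry over. Pictures are saved under pics/ and viewed, and the job is handed in when it is done.

Besides the shell and the picture viewer there is one more tool, called after "Request:" as name(argument=value, ...) on one line, values as JSON. apply_moves: Moves the arm, as the interface text tells. Its arguments: {"type":"object","properties":{"delta_pos":{"type":"array"},"yaw":{"type":"array"},"gripper":{"type":"array"},"force":{"type":"number"}},"required":["delta_pos","yaw","gripper"]}

```bash
ls; mkdir -p pics; python3 - <<'E'
from plant import *
import cv2, numpy as np
s=get_state(); print(s)
print(nose_length if not callable(nose_length) else nose_length())
for n in ("side","top","wrist"):
    im=snapshot(n); cv2.imwrite(f"pics/a_{n}.png",im[:,:,::-1]); print(n,camera_params(n))
E
```

```text
pics
{'clock': 0.0, 'q': array([-1.25720304,  0.68999525, -0.19452321,  1.56631732,  0.15732664,
        0.90247781, -0.21510786]), 'qd': array([-0.00168956,  0.00086175,  0.00076523,  0.00038922,  0.00081101,
       -0.00200863,  0.00059076]), 'joint_torque': array([ 1.46269100e-03, -5.27564228e+01, -1.26670808e+00, -1.53426486e+01,
       -5.26559679e-02,  6.49519177e-03,  1.65873062e-04]), 'tool_pos': array([0.17248112, 0.60011684, 0.25191032]), 'eef_rot': array([ 0.09792938,  0.70024253, -0.0992017 ,  0.70016374]), 'contact_force': array([-0.16479886, -0.03273412, -0.01369416]), 'moment': array([ 0.02162387, -0.0015427 , -0.01061292]), 'opening': 1.003967199708907}
0.014
side {'fovy': 53.26754963157825, 'cx': 317.86582118615587, 'cy': 203.02855462166022, 'position': array([ 0.49074096, -0.85591128,  0.80573798]), 'orientation': array([ 0.90597793, -0.00703207,  0.01380344, -0.42304137])}
top {'fovy': 56.047991539553195, 'cx': 319.4130837703439, 'cy': 197.79820705710304, 'position': array([ 0.30781155, -0.02974268,  1.14617493]), 'orientation': array([ 0.73727758, -0.66801714,  0.06854563, -0.0740025 ])}
wrist {'fovy': 65.70646984690485, 'cx': 322.7667711499788, 'cy': 192.61128530098924, 'position': array([0.09358135, 0.62339474, 0.38376102]), 'orientation': array([0.78852187, 0.5938972 , 0.09560241, 0.12798265])}
```

View pics/a_top.png

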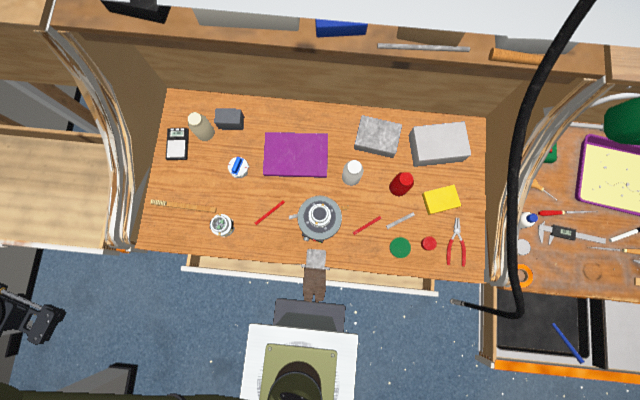

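View pics/a_side.png

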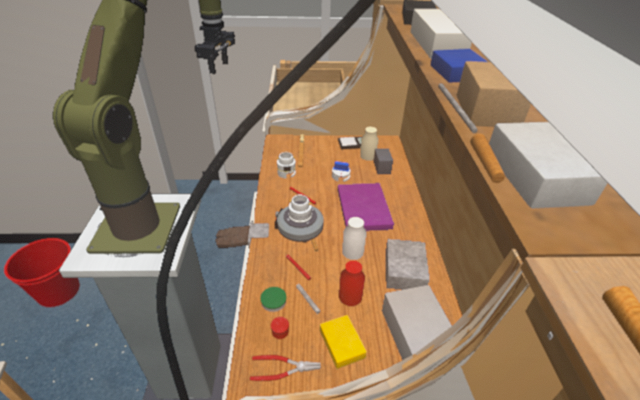

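View pics/a_wrist.png

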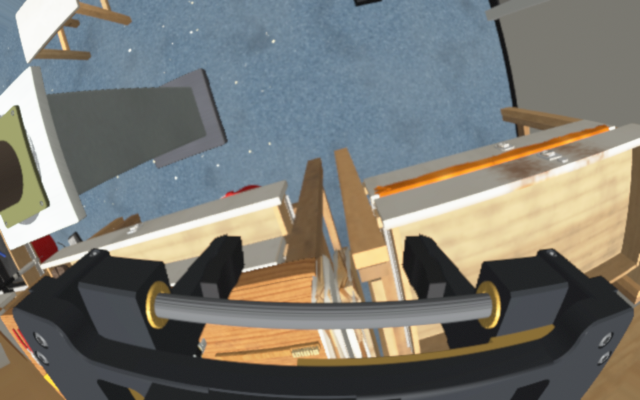

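The top view shows the sieve at (221,226), the lid at (238,166) and the shaker at (319,218), with bystanders on the right. Now I'll measure the points.

```bash
cat > h.py <<'E'
from plant import *
import numpy as np, cv2
from scipy.spatial.transform import Rotation as R
def ray(cam,px,cp=None):
    c=cp or camera_params(cam); f=200/np.tan(np.radians(c['fovy']/2))
    u=(px[0]-c['cx'])/f; v=(px[1]-c['cy'])/f
    if cam=='wrist':
        r=np.hypot(u,v); d=np.array([np.sin(r)*u/r,np.sin(r)*v/r,np.cos(r)]) if r>0 else np.array([0,0,1.])
    else:
        d=np.array([u,v,1.]); d/=np.linalg.norm(d)
    return np.array(c['position']),R.from_quat(c['orientation']).apply(d)
def atz(cam,px,z,cp=None):
    o,d=ray(cam,px,cp); return o+d*(z-o[2])/d[2]
def proj(cam,P,cp=None):
    c=cp or camera_params(cam); f=200/np.tan(np.radians(c['fovy']/2))
    p=R.from_quat(c['orientation']).inv().apply(np.atleast_2d(P)-c['position'])
    if cam=='wrist':
        rr=np.hypot(p[:,0],p[:,1]); th=np.arctan2(rr,p[:,2]); k=f*th/np.maximum(rr,1e-9)
    else: k=f/p[:,2]
    return np.c_[c['cx']+k*p[:,0],c['cy']+k*p[:,1]]
def save(im,name,box=None,s=1):
    if box: x,y,w,h=box; im=im[y:y+h,x:x+w]
    cv2.imwrite(f'pics/{name}.png',cv2.resize(im[:,:,::-1],None,fx=s,fy=s,interpolation=cv2.INTER_CUBIC))
E
python3 - <<'E'
from h import *
Z=dict(receiver_seat=.094,sieve_mid=.04,sieve_seat=.05,sieve_mouth=0,lid_mid=.043,lid_rim=0,lid_mouth=0,pan_pin=.106)
it=snapshot('top')
save(it,'b_top',(140,140,220,110),3.6)
for n,z in Z.items():
    for r in spot_point(n,'top')[:2]: print('top',n,round(r['score'],2),np.round(r['pixel'],1),np.round(atz('top',r['pixel'],z),4))
is_=snapshot('side')
save(is_,'b_side',(250,120,120,130),4.5)
for n,z in Z.items():
    for r in spot_point(n,'side')[:2]: print('side',n,round(r['score'],2),np.round(r['pixel'],1),np.round(atz('side',r['pixel'],z),4))
print(get_state()['clock'])
E
```

```text
top receiver_seat 0.85 [319.5 211.7] [ 0.4825 -0.0151  0.094 ]
top receiver_seat 0.24 [236.9 162.9] [0.6021 0.2384 0.094 ]
top sieve_mid 0.95 [222.6 224.3] [0.4256 0.2674 0.04  ]
top sieve_seat 0.62 [218.6 222. ] [0.4301 0.2774 0.05  ]
top sieve_mouth 0.95 [232.9 224.1] [0.4336 0.2468 0.    ]
top lid_mid 0.92 [236.9 166.4] [0.6054 0.2498 0.043 ]
top lid_rim 0.57 [240.9 169.8] [0.6072 0.2466 0.    ]
top lid_mouth 0.73 [248.2 170.8] [0.6062 0.2232 0.    ]
top pan_pin 0.86 [319.5 204.2] [ 0.5018 -0.0132  0.106 ]
side receiver_seat 0.66 [300.1 206.1] [ 0.4758 -0.019   0.094 ]
side sieve_mid 0.56 [286.6 160.3] [0.4262 0.2865 0.04  ]
side sieve_mid 0.22 [309.3 201.2] [0.5021 0.0672 0.04  ]
side sieve_seat 0.57 [286.4 159.7] [0.4262 0.2752 0.05  ]
side sieve_mouth 0.88 [288.6 179.3] [0.4337 0.2315 0.    ]
side sieve_mouth 0.36 [280.2 332.1] [ 0.4331 -0.3491  0.    ]
side lid_mid 0.54 [340.8 166.1] [0.6093 0.248  0.043 ]
side lid_rim 0.71 [283.9 160.6] [0.4132 0.3442 0.    ]
side lid_rim 0.55 [344.2 175.3] [0.6239 0.2548 0.    ]
side lid_mouth 0.55 [342.1 182.6] [0.6137 0.2131 0.    ]
side lid_mouth 0.5 [283.2 370.2] [ 0.4437 -0.4389  0.    ]
side pan_pin 0.83 [309.7 202.8] [ 0.5022 -0.0192  0.106 ]
1.05
```

View pics/b_top.png

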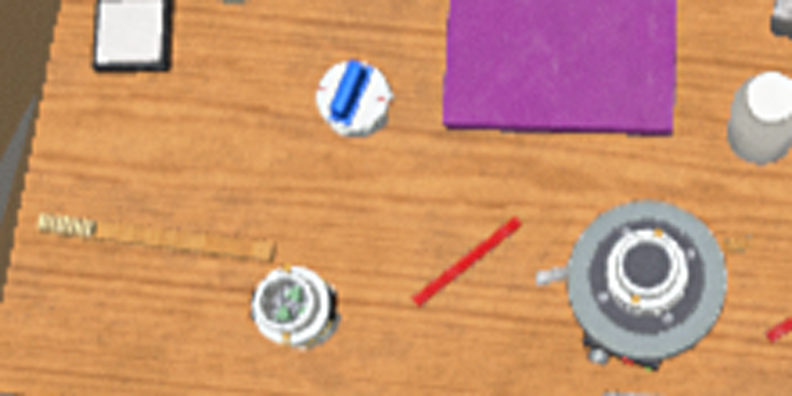

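View pics/b_side.png

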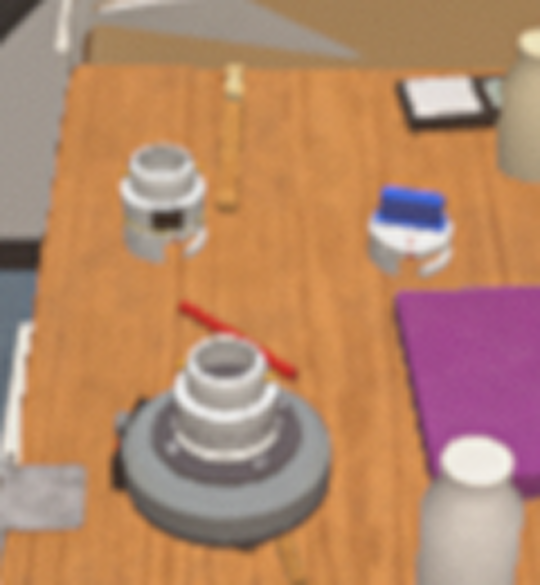

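```bash
cat >> h.py <<'E'
def axes():
    s=get_state(); return s['tool_pos'],R.from_quat(s['eef_rot']),s
def jaw():
    p,r,s=axes(); y=r.as_matrix()[:,1]; return np.degrees(np.arctan2(y[1],y[0]))
def plan(target,jawdeg=None):
    """print delta (tool cm) & yaw for TCP world target and jaw direction (deg)"""
    p,r,s=axes(); d=r.inv().apply(np.array(target)-p)*100
    j=jaw(); 
    y=0 if jawdeg is None else -((jawdeg-j+90)%180-90)
    print('clock',round(s['clock'],2),'pos',np.round(p,4),'jaw',round(j,2),'q7',round(s['q'][6],3),'tilt',np.round(r.as_matrix()[:,0],4),'open',round(s['opening'],3),'F',np.round(s['contact_force'],1))
    print('delta cm',np.round(d,2),'yaw rad',round(np.radians(y),4),'rows',round(max(np.linalg.norm(d)/4.17,abs(y)/7.16),1))
E
python3 - <<'E'
from h import *
p,r,s=axes(); print(r.as_matrix()); c=camera_params('wrist')
print('cam in tool',r.inv().apply(c['position']-p)); print((r.inv()*R.from_quat(c['orientation'])).as_matrix())
plan([0.43,0.24,0.25],None)
E
```

```text
[[ 3.28871575e-05  2.76134891e-01  9.61118890e-01]
 [ 1.72733320e-04  9.61118875e-01 -2.76134892e-01]
 [-9.99999985e-01  1.75098548e-04 -1.60892285e-05]]
cam in tool [-0.13161913  0.00025556 -0.0822103 ]
[[-2.58807401e-05 -3.15301305e-01  9.48991615e-01]
 [ 9.99999977e-01 -2.08348061e-04 -4.19515573e-05]
 [ 2.10947944e-04  9.48991593e-01  3.15301304e-01]]
clock 1.05 pos [0.1726 0.6008 0.2528] jaw 73.97 q7 -0.215 tilt [ 0.e+00  2.e-04 -1.e+00] open 1.0 F [ 1.  -0.8  0.6]
delta cm [  0.27 -27.56  34.7 ] yaw rad 0.0 rows 10.6
```

```bash
python3 - <<'E'
from h import *
plan([0.47,0.24,0.30],90)
E
```

```text
clock 1.05 pos [0.1726 0.6008 0.2528] jaw 73.97 q7 -0.215 tilt [ 0.e+00  2.e-04 -1.e+00] open 1.0 F [ 1.  -0.8  0.6]
delta cm [ -4.73 -26.46  38.55] yaw rad -0.2798 rows 11.3
```

Request:
apply_moves(delta_pos=[[-4.7,0,2],[-4.7,-2.5,5],[-4.7,-5,8.5],[-4.7,-7.5,12],[-4.7,-10,15.5],[-4.7,-12.5,19],[-4.7,-15,22.5],[-4.7,-17.5,26],[-4.7,-20,29.5],[-4.7,-22.5,33]], yaw=[0,0,-0.05,-0.1,-0.15,-0.2,-0.25,-0.28,-0.28,-0.28], gripper=[100,100,100,100,100,100,100,100,100,100])

```text
clock: 1.88
tool_pos: [0.4213, 0.3009, 0.3]
eef_rot: [0.0, 0.707, 0.0, 0.707]
contact_force: [0.3, 0.5, 0.5]
opening: 0.996
```

```bash
python3 - <<'E'
from h import *
plan([0.47,0.24,0.30],90)
E
```

```text
clock 1.88 pos [0.4213 0.3009 0.3   ] jaw 90.02 q7 0.658 tilt [ 4.e-04  4.e-04 -1.e+00] open 0.996 F [0.3 0.5 0.5]
delta cm [-0.   -6.09  4.87] yaw rad 0.0004 rows 1.9
```

Request:
apply_moves(delta_pos=[[0,-3,2.4],[0,-6,4.8],[0,-6,4.8]], yaw=[0,0,0], gripper=[100,100,100])

```text
clock: 2.13
tool_pos: [0.475, 0.2319, 0.2997]
eef_rot: [0.003, 0.706, -0.007, 0.708]
contact_force: [0.3, -1.8, -0.8]
opening: 1.004
```

```bash
python3 - <<'E'
from h import *
p,r,s=axes(); cp=camera_params('wrist'); im=snapshot('wrist'); save(im,'c_wrist',None,1.25)
print(p, jaw())
Z=dict(sieve_mid=.04,sieve_rim=0,sieve_seat=.05,sieve_mouth=0,lid_mid=.043,lid_rim=0,lid_mouth=0,receiver_seat=.094,pan_pin=.106)
for n,z in Z.items():
    for r in spot_point(n,'wrist')[:2]: print(n,round(r['score'],2),np.round(r['pixel'],1),np.round(atz('wrist',r['pixel'],z,cp),4))
E
```

```text
[0.47502603 0.23188765 0.29968863] 89.46100335825486
sieve_mid 0.66 [356.  114.6] [0.421  0.2734 0.04  ]
sieve_rim 0.55 [355.5 114.1] [0.4233 0.2767 0.    ]
sieve_rim 0.4 [345.6 114.4] [0.4237 0.2629 0.    ]
sieve_seat 0.94 [355. 118.] [0.4245 0.2711 0.05  ]
sieve_seat 0.22 [440.5 151.9] [0.4662 0.3851 0.05  ]
sieve_mouth 0.74 [334.1 119.2] [0.4304 0.247  0.    ]
lid_mid 0.85 [339.3 249.9] [0.6095 0.2526 0.043 ]
lid_mid 0.52 [354.7 117.5] [0.4245 0.2714 0.043 ]
lid_rim 0.69 [317.9 236.9] [0.6099 0.2212 0.    ]
lid_rim 0.65 [338.3 237.3] [0.611  0.2529 0.    ]
lid_mouth 0.7 [349.4 114.4] [0.4237 0.2682 0.    ]
lid_mouth 0.6 [318.8 238.7] [0.6131 0.2225 0.    ]
receiver_seat 0.92 [133.8 171. ] [ 0.4734 -0.0123  0.094 ]
pan_pin 0.69 [124.2 196.4] [ 0.5038 -0.0275  0.106 ]
pan_pin 0.33 [332.  120.4] [0.4223 0.2416 0.106 ]
```

View pics/c_wrist.png

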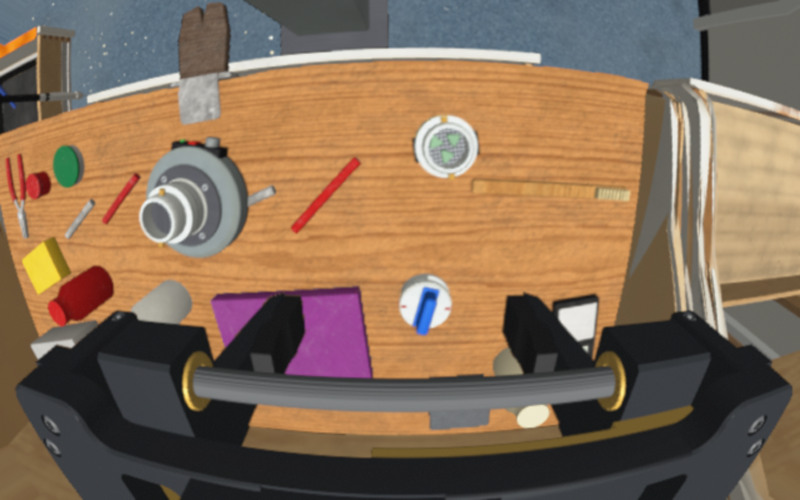

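Request:
apply_moves(delta_pos=[[3,1,1],[6,2,2],[9,3,3],[11,3.6,3],[11,3.6,3],[11,3.6,3],[11,3.6,3]], yaw=[0,0,0,0,0,0,0], gripper=[100,100,100,100,100,100,100])

```text
clock: 3.22
tool_pos: [0.4989, 0.2781, 0.1912]
eef_rot: [-0.001, 0.707, 0.001, 0.708]
contact_force: [0.8, -0.6, 0.1]
opening: 1.003
```

```bash
python3 - <<'E'
from h import *
p,r,s=axes(); cp=camera_params('wrist'); im=snapshot('wrist'); 
np.save('im_sieve.npy',im); import pickle; pickle.dump((p,s,cp),open('im_sieve.pkl','wb'))
save(im,'d_wrist',None,1.25)
print(p, jaw(),cp['position'])
Z=dict(sieve_mid=.04,sieve_rim=0,sieve_seat=.05,sieve_mouth=0)
for n,z in Z.items():
    for r in spot_point(n,'wrist')[:2]: print(n,round(r['score'],2),np.round(r['pixel'],1),np.round(atz('wrist',r['pixel'],z,cp),4))
c=proj('wrist',[[.424,.27,.06]],cp)[0].astype(int); print(c)
save(im,'d_crop',(c[0]-60,max(0,c[1]-60),120,120),5)
E
```

```text
[0.49891906 0.27813793 0.19119776] 90.1214927166699 [0.41656171 0.27801882 0.3227503 ]
sieve_mid 0.8 [316.9  98.5] [0.4218 0.2731 0.04  ]
sieve_rim 0.72 [315.5  99.2] [0.4233 0.271  0.    ]
sieve_seat 0.66 [316.4 102.1] [0.4248 0.2729 0.05  ]
sieve_mouth 0.72 [289.8 109.7] [0.434  0.2444 0.    ]
[312 101]
```

View pics/d_crop.png

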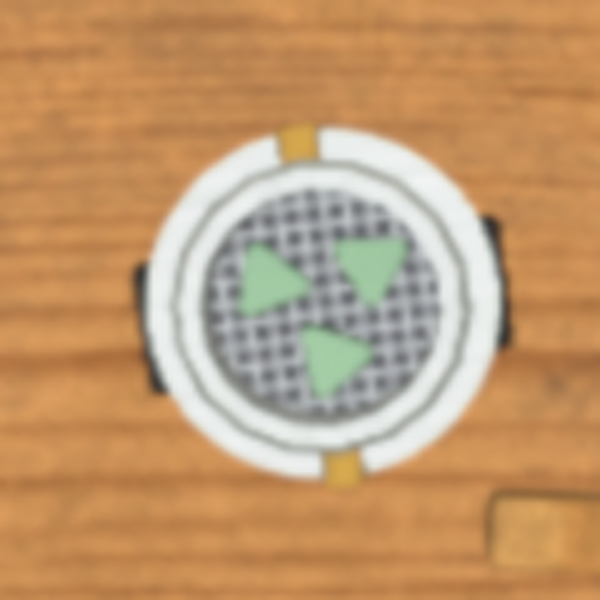

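View pics/d_wrist.png

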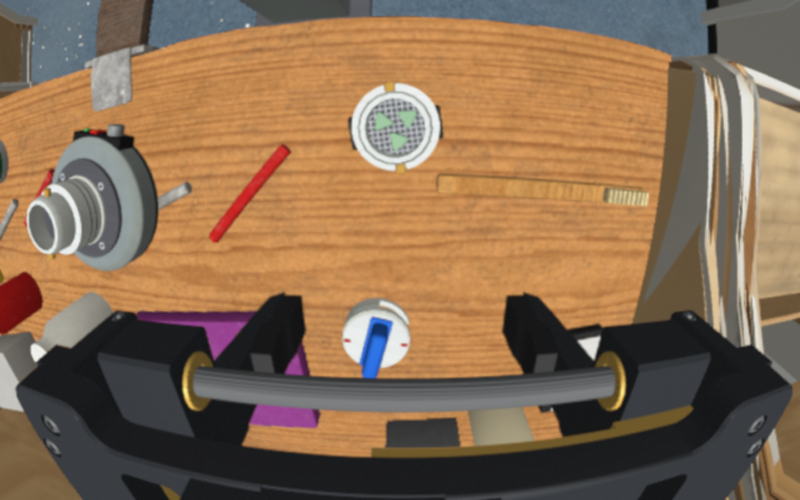

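```bash
python3 - <<'E'
from h import *
import pickle
p,s,cp=pickle.load(open('im_sieve.pkl','rb'))
f=lambda x,y,z: atz('wrist',(252+x/5-.4,41+y/5-.4),z,cp)
a=f(299,143,.0655);b=f(343,468,.0655);print(a,b,(a+b)/2,np.degrees(np.arctan2(*(b-a)[1::-1])),np.linalg.norm(b-a))
pts=[f(148,304,.05),f(503,304,.05),f(325,128,.05),f(325,480,.05)]
print(np.round(pts,4)); print((pts[0]+pts[1])/2,(pts[2]+pts[3])/2, np.linalg.norm(pts[0]-pts[1]),np.linalg.norm(pts[2]-pts[3]))
# pad faces (grip pad tops z=.05): left line (138,268)-(155,392); right (497,218)-(510,345)
P=[f(138,268,.05),f(155,392,.05),f(497,218,.05),f(510,345,.05)]
print(np.round(P,4)); 
for i in (0,2): print(np.degrees(np.arctan2(*(P[i+1]-P[i])[1::-1])))
plan([.4240,.2735,.035],97.5)
E
```

```text
[0.39691722 0.26908388 0.0655    ] [0.45117792 0.27629816 0.0655    ] [0.42404757 0.27269102 0.0655    ] 7.573393653636709 0.05473818255230398
[[0.4238 0.2421 0.05  ]
 [0.4239 0.304  0.05  ]
 [0.3931 0.273  0.05  ]
 [0.4554 0.273  0.05  ]]
[0.42381103 0.27306189 0.05      ] [0.42425786 0.27301401 0.05      ] 0.06192859244033413 0.062322966389578884
[[0.4173 0.2404 0.05  ]
 [0.4394 0.2431 0.05  ]
 [0.4087 0.3028 0.05  ]
 [0.4311 0.3054 0.05  ]]
6.863547079012793
6.557303790553492
clock 3.47 pos [0.4992 0.2779 0.1913] jaw 90.1 q7 0.729 tilt [ 0.0022  0.0015 -1.    ] open 0.998 F [-0.8  0.5  0.8]
delta cm [15.62 -0.45 -7.55] yaw rad -0.1291 rows 4.2
```

Request:
apply_moves(delta_pos=[[-2,-4,0.7],[-4.4,-7.8,1.4],[-4.4,-11.8,2.1],[-4.4,-15.8,2.8],[-4.4,-19.8,3.5],[-4.4,-23.8,4.3],[-4.4,-27,5.0],[-4.4,-28.7,5.2],[-4.4,-28.7,5.2],[-4.4,-28.7,5.2]], yaw=[0,0,0,0,0,0,0,0,0,0], gripper=[100,100,100,100,100,100,100,100,100,100])

```text
clock: 4.3
tool_pos: [0.5517, -0.0101, 0.2355]
eef_rot: [0.001, 0.706, 0.0, 0.708]
contact_force: [-0.0, 1.1, -0.0]
opening: 1.003
```

```bash
cat > look.py <<'E'
from h import *
import pickle,sys
def look(tag,c3,half=60,s=5):
    p,r,st=axes(); cp=camera_params('wrist'); im=snapshot('wrist')
    pickle.dump((p,st,cp),open(f'{tag}.pkl','wb'))
    c=proj('wrist',[c3],cp)[0].astype(int); x0=min(max(0,c[0]-half),640-2*half); y0=min(max(0,c[1]-half),400-2*half)
    save(im,tag,(x0,y0,2*half,2*half),s); print(tag,'t',st['clock'],'tcp',np.round(p,4),'jaw',round(jaw(),2),'qd',np.abs(st['qd']).max().round(3),'origin',x0,y0)
    return cp,im
E
python3 - <<'E'
from look import *
cp,im=look('e_pan',[.476,-.014,.1])
Z=dict(receiver_seat=.094,pan_pin=.106)
for n,z in Z.items():
    for r in spot_point(n,'wrist')[:2]: print(n,round(r['score'],2),np.round(r['pixel'],1),np.round(atz('wrist',r['pixel'],z,cp),4))
print(get_state()['q'])
E
```

```text
e_pan t 4.3 tcp [ 0.5517 -0.0101  0.2355] jaw 90.12 qd 0.05 origin 257 40
receiver_seat 0.88 [317.8 100.4] [ 0.4762 -0.0138  0.094 ]
pan_pin 0.69 [305.7 135.4] [ 0.5056 -0.0239  0.106 ]
pan_pin 0.4 [503.6 203.9] [0.5692 0.1752 0.106 ]
[ 0.12919228  0.62520471 -0.32778758  1.80704805  0.27592723  0.75111521
  1.23252511]
```

View pics/e_pan.png

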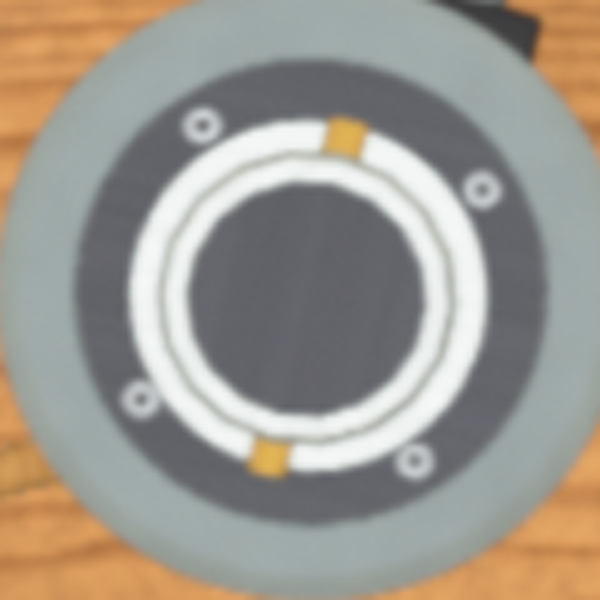

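```bash
python3 - <<'E'
from h import *
import pickle
p,s,cp=pickle.load(open('e_pan.pkl','rb'))
f=lambda x,y,z: atz('wrist',(257+x/5-.4,40+y/5-.4),z,cp)
a=f(346,137,.1095);b=f(269,458,.1095);print(a,b,(a+b)/2,np.degrees(np.arctan2(*(b-a)[1::-1])),np.linalg.norm(b-a))
pts=[f(129,295,.094),f(489,295,.094),f(308,119,.094),f(308,472,.094)]
print(np.round(pts,4)); print((pts[0]+pts[1])/2,(pts[2]+pts[3])/2, np.linalg.norm(pts[0]-pts[1]),np.linalg.norm(pts[2]-pts[3]))
E
```

```text
[ 0.44803457 -0.00697496  0.1095    ] [ 0.50156943 -0.01979599  0.1095    ] [ 0.474802   -0.01338548  0.1095    ] -13.468070786743638 0.05504870490110065
[[ 0.4742 -0.0447  0.094 ]
 [ 0.4744  0.0181  0.094 ]
 [ 0.4436 -0.0133  0.094 ]
 [ 0.5061 -0.0135  0.094 ]]
[ 0.47428261 -0.01326968  0.094     ] [ 0.47481229 -0.01341954  0.094     ] 0.0627640160769726 0.06251125993580577
```

Request:
apply_moves(delta_pos=[[0,3.5,-1.5],[0,7,-3],[1,10.5,-4.5],[2,14,-6],[3,17.5,-8],[4,21,-9.5],[6,24.5,-11],[8,28.3,-12.8],[9.5,28.3,-12.8],[9.5,28.3,-12.8]], yaw=[0,0,-0.03,-0.06,-0.09,-0.12,-0.12,-0.12,-0.12,-0.12], gripper=[100,100,100,100,100,100,100,100,100,100])

```text
clock: 5.28
tool_pos: [0.418, 0.2803, 0.1388]
eef_rot: [-0.047, 0.706, 0.049, 0.705]
contact_force: [-0.9, -1.2, -0.2]
opening: 0.997
```

```bash
python3 - <<'E'
from h import *
plan([.4240,.2730,.035],97)
print(get_state()['q'])
E
```

```text
clock 5.28 pos [0.418  0.2803 0.1388] jaw 97.75 q7 0.679 tilt [-0.0019  0.0031 -1.    ] open 0.997 F [-0.9 -1.2 -0.2]
delta cm [10.37 -0.84  0.51] yaw rad 0.0131 rows 2.5
[-0.54664606  0.72397061 -0.21646154  2.02923929  0.34554534  0.42183806
  0.6788989 ]
```

Request:
apply_moves(delta_pos=[[0,-0.8,0.5],[0,-0.8,0.5],[2,-0.8,0.5]], yaw=[0.013,0.013,0.013], gripper=[100,100,100])

```text
clock: 5.53
tool_pos: [0.4272, 0.2727, 0.1218]
eef_rot: [-0.04, 0.704, 0.044, 0.708]
contact_force: [0.3, 0.2, -0.1]
opening: 1.001
```

```bash
python3 - <<'E'
from h import *
plan([.4240,.2730,.035],97)
E
```

```text
clock 5.53 pos [0.4272 0.2727 0.1218] jaw 96.79 q7 0.672 tilt [ 0.0043  0.0063 -1.    ] open 1.001 F [ 0.3  0.2 -0.1]
delta cm [ 8.68  0.02 -0.36] yaw rad -0.0037 rows 2.1
```

Request:
apply_moves(delta_pos=[[2,0,-0.3],[4,0,-0.3],[6,0,-0.3],[7.5,0,-0.3],[8.6,0,-0.3],[8.7,0,-0.3],[8.7,0,-0.3]], yaw=[0,0,0,0,0,0,0], gripper=[100,100,100,100,100,100,100])

```text
clock: 6.12
tool_pos: [0.4254, 0.272, 0.0351]
eef_rot: [-0.039, 0.704, 0.043, 0.708]
contact_force: [0.5, 0.5, -0.0]
opening: 1.003
```

```bash
python3 - <<'E'
from h import *
plan([.4240,.2730,.035],97)
im=snapshot('wrist'); save(im,'f_wrist',None,1.25)
E
```

```text
clock 6.12 pos [0.4254 0.272  0.0351] jaw 96.68 q7 0.625 tilt [ 0.0047  0.006  -1.    ] open 1.003 F [ 0.5  0.5 -0. ]
delta cm [ 0.01  0.11 -0.13] yaw rad -0.0055 rows 0.0
```

View pics/f_wrist.png

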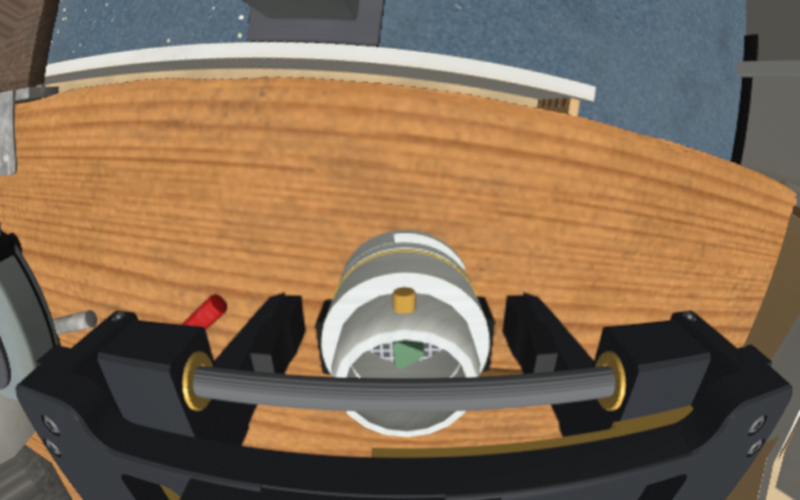

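Request:
apply_moves(delta_pos=[[0,0.1,-0.13],[0,0.1,-0.13],[0,0.1,-0.13],[0,0.1,-0.13],[0,0.1,-0.13],[0,0.1,-0.13]], yaw=[0,0,0,0,0,0], gripper=[100,60,60,60,60,60], force=35)

```text
clock: 6.67
tool_pos: [0.4242, 0.2731, 0.0359]
eef_rot: [-0.039, 0.704, 0.044, 0.708]
contact_force: [-0.2, -1.1, 4.2]
opening: 0.731
```

```bash
python3 - <<'E'
from h import *
plan([.4240,.2730,.035],97)
E
```

```text
clock 6.67 pos [0.4242 0.2731 0.0359] jaw 96.71 q7 0.623 tilt [ 0.0056  0.0065 -1.    ] open 0.731 F [-0.2 -1.1  4.2]
delta cm [ 0.09 -0.01 -0.02] yaw rad -0.0051 rows 0.0
```

Request:
apply_moves(delta_pos=[[-0.7,0,0],[-2,0,0],[-4,0,0],[-6.5,0,0],[-9,0,0],[-11.5,0,0],[-14,0,0],[-15.5,0,0],[-16.4,0,0],[-16.4,0,0]], yaw=[0,0,0,0,0,0,0,0,0,0], gripper=[60,60,60,60,60,60,60,60,60,60])

```text
clock: 7.5
tool_pos: [0.4238, 0.2724, 0.2015]
eef_rot: [-0.038, 0.703, 0.044, 0.709]
contact_force: [0.3, -0.0, -1.8]
opening: 0.736
```

```bash
python3 - <<'E'
from h import *
plan([.4747,-.0133,.20],154)
im=snapshot('wrist'); save(im,'g_wrist',None,1.25)
E
```

```text
clock 7.5 pos [0.4238 0.2724 0.2015] jaw 96.69 q7 0.717 tilt [ 0.0081  0.0083 -0.9999] open 0.736 F [ 0.3 -0.  -1.8]
delta cm [ -0.04 -28.97   1.72] yaw rad -1.0003 rows 8.0
```

View pics/g_wrist.png

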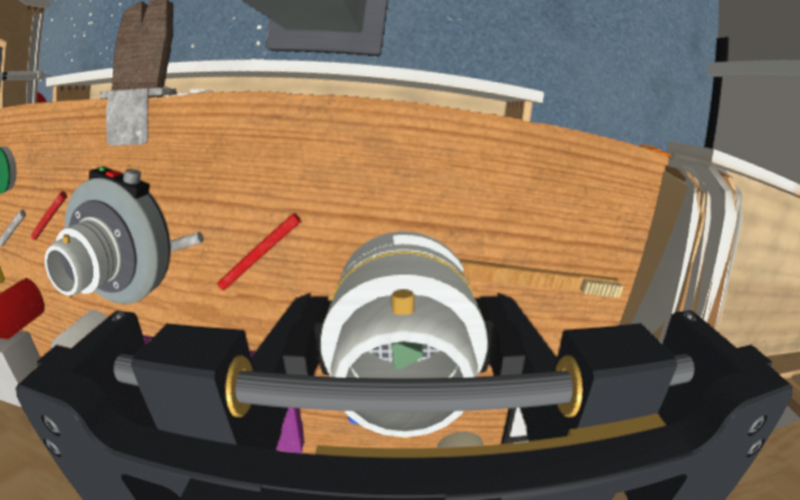

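Request:
apply_moves(delta_pos=[[0,-1.5,0.1],[0,-4.5,0.2],[0,-8,0.4],[0,-11.5,0.6],[0,-15,0.8],[0,-18.5,1.0],[0,-22,1.3],[0,-25.3,1.5],[0,-27.6,1.7],[0,-29,1.7]], yaw=[-0.05,-0.15,-0.26,-0.37,-0.48,-0.59,-0.7,-0.81,-0.92,-1.0], gripper=[60,60,60,60,60,60,60,60,60,60])

```text
clock: 8.38
tool_pos: [0.4733, -0.0181, 0.1968]
eef_rot: [-0.374, 0.598, 0.376, 0.601]
contact_force: [-0.5, 0.4, -2.2]
opening: 0.734
```

Request:
apply_moves(delta_pos=[[0,0,0],[0,0,0]], yaw=[0,0], gripper=[60,60])

```text
clock: 8.55
tool_pos: [0.4722, -0.0192, 0.1952]
eef_rot: [-0.371, 0.6, 0.375, 0.601]
contact_force: [0.2, 0.7, -2.0]
opening: 0.734
```

```bash
python3 - <<'E'
from h import *
plan([.4747,-.0133,.20],154)
print(get_state()['q'])
E
```

```text
clock 8.55 pos [ 0.4722 -0.0192  0.1952] jaw 153.74 q7 1.959 tilt [-7.0e-04  5.8e-03 -1.0e+00] open 0.734 F [ 0.2  0.7 -2. ]
delta cm [-0.47  0.04  0.64] yaw rad -0.0046 rows 0.2
[ 0.34177967  0.65173559 -0.62959151  2.05935756  0.6397537   0.63000212
  1.9587969 ]
```

Request:
apply_moves(delta_pos=[[1,0.04,0.64],[2.3,0.04,0.64],[2.8,0.04,0.64],[2.8,0.04,0.64],[2.8,0.04,0.64]], yaw=[0,0,0,0,0], gripper=[60,60,60,60,60])

```text
clock: 8.97
tool_pos: [0.4742, -0.0119, 0.1671]
eef_rot: [-0.372, 0.6, 0.376, 0.601]
contact_force: [-0.2, 0.5, -1.5]
opening: 0.73
```

```bash
python3 - <<'E'
from h import *
plan([.4747,-.0133,.155],154)
cp=camera_params('wrist');im=snapshot('wrist'); save(im,'h_wrist',None,1.25)
im=snapshot('side'); save(im,'h_side',(240,120,120,120),5)
p,r,s=axes()
q=proj('side',[[.4747,-.0133,.094],p-[0,0,.036],p+[0,0,.036]]); print(q)
E
```

```text
clock 8.97 pos [ 0.4742 -0.0119  0.1671] jaw 153.81 q7 1.896 tilt [-0.0018  0.006  -1.    ] open 0.73 F [-0.2  0.5 -1.5]
delta cm [ 1.21 -0.11 -0.11] yaw rad -0.0032 rows 0.3
[[299.70625306 204.76267369]
 [299.59738272 193.91936834]
 [299.30994687 172.18373972]]
```

View pics/h_side.png

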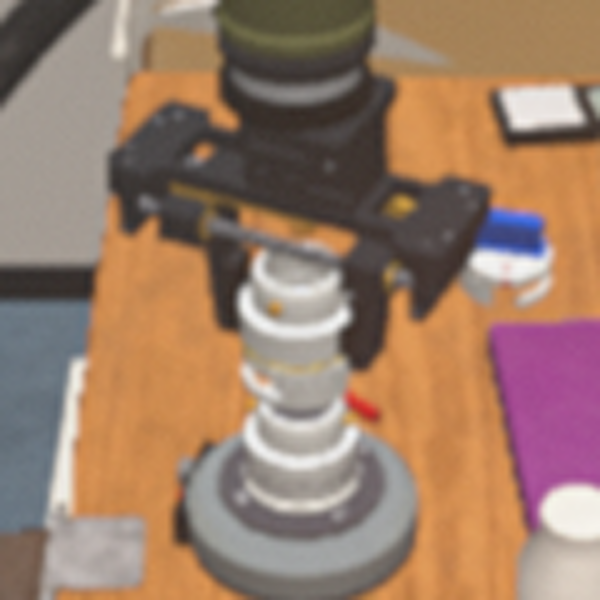

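View pics/h_wrist.png

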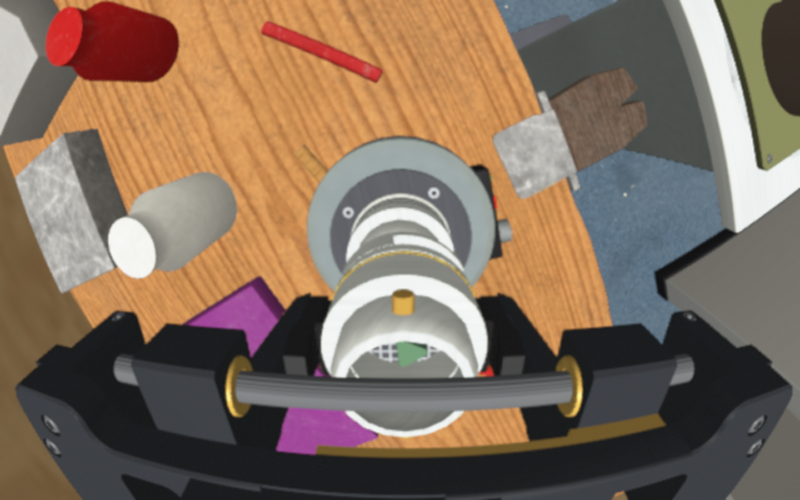

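```bash
python3 - <<'E'
from h import *
# cv: project predicted circles at the last wrist frame (arm static)
cp=camera_params('wrist'); im=snapshot('wrist'); p,r,s=axes()
o=im.copy()
t=np.linspace(0,2*np.pi,200)
def circ(c,rad,z,col):
    P=np.c_[c[0]+rad*np.cos(t),c[1]+rad*np.sin(t),0*t+z]
    q=proj('wrist',P,cp)
    for a in q:
        if 0<=a[0]<640 and 0<=a[1]<400: big[int(a[1]*4-240+2),int(a[0]*4-800+2)]=col if 240<=a[1]*4<240+800 and 800<=a[0]*4<800+880 else big[0,0]
big=cv2.resize(im,None,fx=4,fy=4,interpolation=cv2.INTER_CUBIC)[240:1040,800:1680].copy()
c=(.4747,-.0133)
circ(c,.031,.094,(255,0,0)); circ(c,.025,.109,(0,0,255)); circ(c,.066,.054,(255,0,0))
cs=p[:2]
circ(cs,.031,p[2]-.036,(0,255,0)); circ(cs,.031,p[2]+.014,(0,255,0)); circ(cs,.025,p[2]+.029,(255,0,255))
cv2.imwrite('pics/i.png',cv2.resize(big[:640,:],None,fx=.9,fy=.9)[:,:,::-1])
E
```

```text
Traceback (most recent call last):
IndexError: index 800 is out of bounds for axis 0 with size 800
```

```bash
cat >> h.py <<'E'
def overlay(cam,name,circs,box,sc,cp=None,im=None):
    """circs: list of (cx,cy,z,rad,color)"""
    cp=cp or camera_params(cam); im=snapshot(cam) if im is None else im
    x0,y0,w,h=box; big=cv2.resize(im[y0:y0+h,x0:x0+w],None,fx=sc,fy=sc,interpolation=cv2.INTER_CUBIC).copy()
    t=np.linspace(0,2*np.pi,120)
    for cx,cy,z,rad,col in circs:
        q=proj(cam,np.c_[cx+rad*np.cos(t),cy+rad*np.sin(t),0*t+z],cp)
        q=((q+.5-[x0,y0])*sc-.5)
        cv2.polylines(big,[np.round(q*8).astype(np.int32).reshape(-1,1,2)],True,col,1,cv2.LINE_AA,3)
    cv2.imwrite(f'pics/{name}.png',big[:,:,::-1])
E
python3 - <<'E'
from h import *
p,r,s=axes(); c=(.4747,-.0133); a=r.as_matrix()[:,0]
d=p-a*.036; u=p-a*.014*-1
rim=p+a*.036; sh=p-a*.014
overlay('wrist','i',[(*c,.094,.031,(255,0,0)),(*c,.054,.066,(255,0,0)),(rim[0],rim[1],rim[2],.031,(0,255,0)),(sh[0],sh[1],sh[2],.031,(0,255,0))],(230,100,180,150),4.4)
E
```

```text
(no output)
```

View pics/i.png

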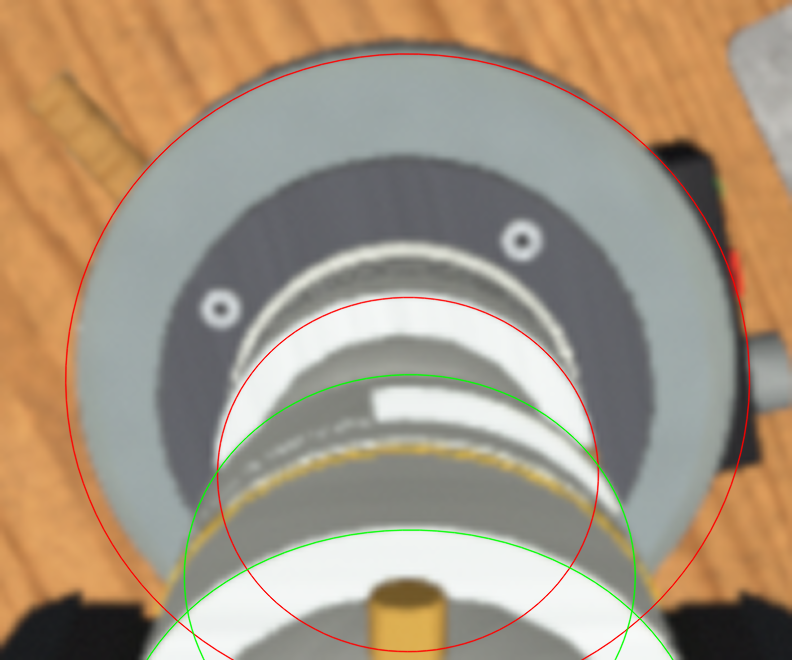

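Request:
apply_moves(delta_pos=[[0.5,-0.14,-0.14],[1.0,-0.14,-0.14],[1.5,-0.14,-0.14],[2.0,-0.14,-0.14],[2.4,-0.14,-0.14],[2.8,-0.14,-0.14],[2.8,-0.14,-0.14]], yaw=[0,0,0,0,0,0,0], gripper=[60,60,60,60,60,60,60])

```text
clock: 9.75
tool_pos: [0.4751, -0.0146, 0.1389]
eef_rot: [-0.371, 0.6, 0.375, 0.601]
contact_force: [-0.2, 0.5, -1.3]
opening: 0.731
```

```bash
python3 - <<'E'
from h import *
plan([.4747,-.0133,.129],154)
E
```

```text
clock 9.75 pos [ 0.4751 -0.0146  0.1389] jaw 153.75 q7 1.844 tilt [-0.0013  0.0057 -1.    ] open 0.731 F [-0.2  0.5 -1.3]
delta cm [0.99 0.08 0.09] yaw rad -0.0043 rows 0.2
```

Request:
apply_moves(delta_pos=[[0.3,0,0],[0.6,0,0],[0.85,0,0],[1.0,0,0],[1.05,0,0],[1.05,0,0]], yaw=[0,0,0,0,0,0], gripper=[60,60,60,60,60,60])

```text
clock: 10.25
tool_pos: [0.4751, -0.0145, 0.1298]
eef_rot: [-0.372, 0.6, 0.375, 0.601]
contact_force: [-3.1, -1.1, 16.4]
opening: 0.735
```

```bash
python3 - <<'E'
from h import *
plan([.4747,-.0133,.130],154)
print(get_state()['moment'])
E
```

```text
clock 10.25 pos [ 0.4751 -0.0145  0.1298] jaw 153.76 q7 1.821 tilt [ 1.0e-04  4.5e-03 -1.0e+00] open 0.735 F [-3.1 -1.1 16.4]
delta cm [-0.02  0.09  0.09] yaw rad -0.0043 rows 0.0
[0.04725212 1.07069985 0.07031687]
```

Request:
apply_moves(delta_pos=[[0,0,0],[0,0,0],[0,0,0],[0,0,0],[0,0,0],[0,0,0],[0,0,0],[0,0,0],[0,0,0],[0,0,0]], yaw=[0.05,0.15,0.26,0.37,0.48,0.59,0.7,0.81,0.92,1.0], gripper=[60,60,60,60,60,60,60,60,60,60])

```text
clock: 11.08
tool_pos: [0.4754, -0.0139, 0.13]
eef_rot: [-0.037, 0.706, 0.04, 0.707]
contact_force: [-0.6, 0.9, -0.8]
opening: 0.735
```

```bash
python3 - <<'E'
from h import *
plan([.4747,-.0133,.130],76.5)
print(get_state()['moment'])
cp=camera_params('wrist');im=snapshot('wrist'); save(im,'j_wrist',(190,120,260,200),3)
E
```

```text
clock 11.08 pos [ 0.4754 -0.0139  0.13  ] jaw 96.21 q7 1.158 tilt [ 0.001  0.005 -1.   ] open 0.735 F [-0.6  0.9 -0.8]
delta cm [-0.    0.07 -0.06] yaw rad 0.3439 rows 2.8
[0.18090038 0.03240736 0.08009659]
```

View pics/j_wrist.png

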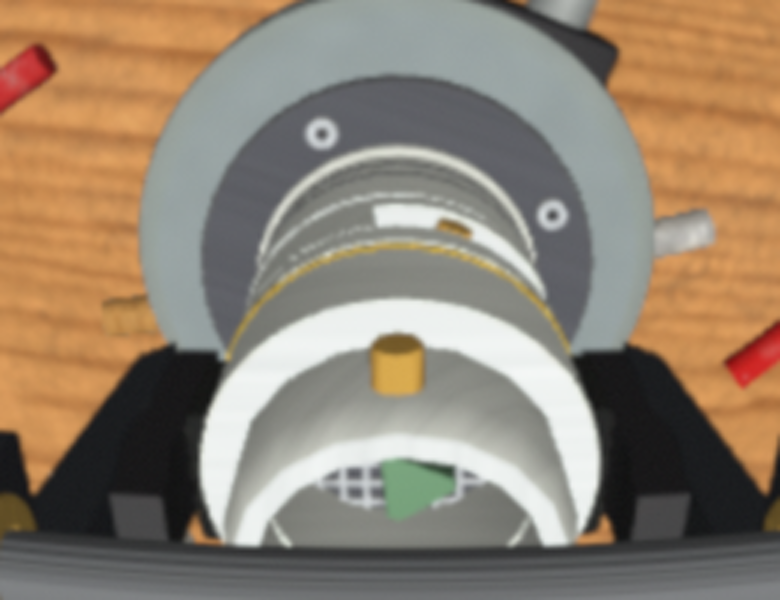

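Request:
apply_moves(delta_pos=[[0,0.03,-0.03],[0,0.05,-0.05],[0,0.05,-0.05],[0,0.05,-0.05],[0,0.05,-0.05],[0,0.05,-0.05]], yaw=[0.1,0.2,0.3,0.35,0.4,0.4], gripper=[60,60,60,60,60,60])

```text
clock: 11.63
tool_pos: [0.4749, -0.0142, 0.13]
eef_rot: [0.104, 0.699, -0.101, 0.7]
contact_force: [0.4, -3.8, -1.2]
opening: 0.733
```

```bash
python3 - <<'E'
from h import *
plan([.4747,-.0133,.130],76.5)
print(get_state()['moment'])
cp=camera_params('wrist');im=snapshot('wrist'); save(im,'k_wrist',(190,120,260,200),3)
E
```

```text
clock 11.63 pos [ 0.4749 -0.0142  0.13  ] jaw 73.36 q7 0.922 tilt [ 0.0011  0.0033 -1.    ] open 0.733 F [ 0.4 -3.8 -1.2]
delta cm [ 0.    0.08 -0.04] yaw rad -0.0548 rows 0.4
[-0.71036446 -0.06568413  0.85477441]
```

View pics/k_wrist.png

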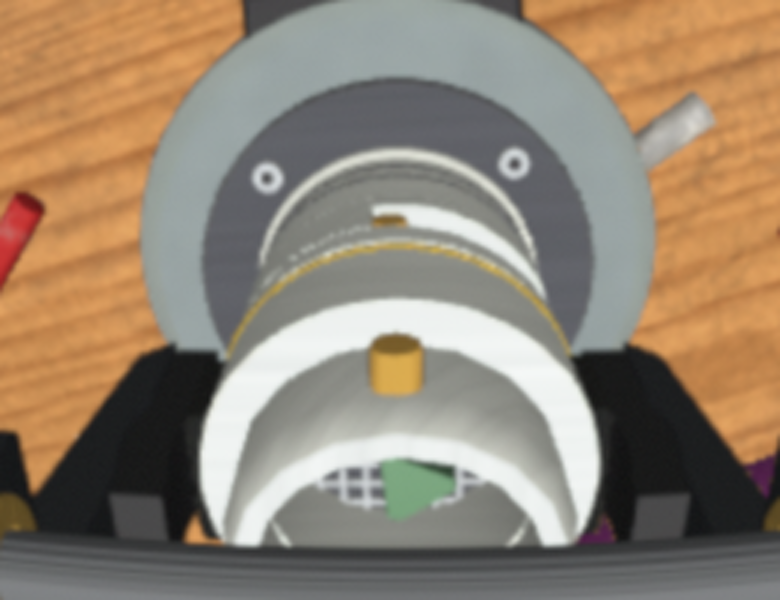

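Request:
apply_moves(delta_pos=[[0,0,0],[0,0,0],[0,0,0],[0,0,0],[-1,0,0],[-3.5,0,0],[-7,0,0],[-10.5,0,0],[-12,0,0],[-12,0,0]], yaw=[0,0,0,0,0,0,0,0,0,0], gripper=[100,100,100,100,100,100,100,100,100,100])

```text
clock: 12.52
tool_pos: [0.4768, -0.0142, 0.2534]
eef_rot: [0.104, 0.697, -0.1, 0.702]
contact_force: [0.5, 0.9, 0.2]
opening: 1.003
```

```bash
python3 - <<'E'
from h import *
plan([.682,.228,.22],73.4)
im=snapshot('wrist'); save(im,'l_wrist',None,1.25)
E
```

```text
clock 12.52 pos [ 0.4768 -0.0142  0.2534] jaw 73.38 q7 1.002 tilt [ 0.0086  0.0042 -1.    ] open 1.003 F [0.5 0.9 0.2]
delta cm [ 3.62 29.06 12.7 ] yaw rad -0.0004 rows 7.7
```

View pics/l_wrist.png

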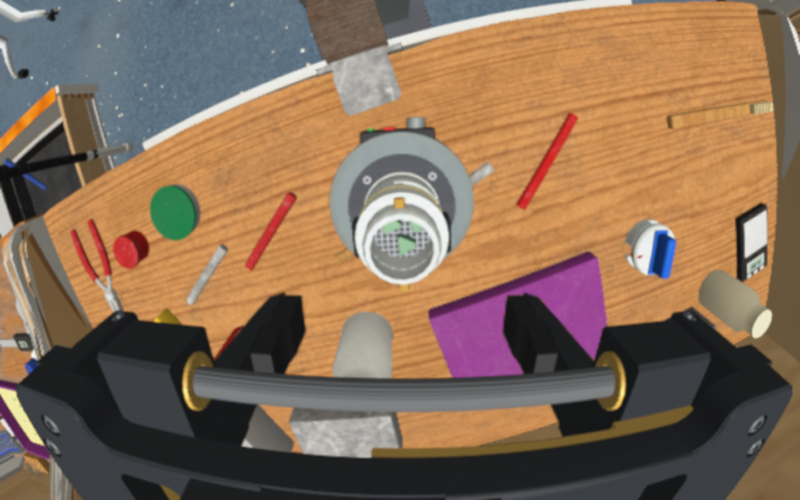

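Request:
apply_moves(delta_pos=[[0,2,0.9],[0,5.5,2.4],[0,9.2,4.0],[0.5,13,5.6],[1,16.8,7.3],[1.5,20.5,9],[2.5,24.2,10.6],[3.2,27.2,11.9],[3.6,28.8,12.6],[3.6,29,12.7]], yaw=[0,0,0,0,0,0,0,0,0,0], gripper=[100,100,100,100,100,100,100,100,100,100])

```text
clock: 13.4
tool_pos: [0.6799, 0.2317, 0.2132]
eef_rot: [0.103, 0.7, -0.099, 0.7]
contact_force: [-1.3, -0.2, 0.3]
opening: 1.0
```

Request:
apply_moves(delta_pos=[[0,0,0],[0,0,0],[0,0,0]], yaw=[0,0,0], gripper=[100,100,100])

```text
clock: 13.65
tool_pos: [0.6789, 0.2301, 0.2124]
eef_rot: [0.102, 0.7, -0.1, 0.699]
contact_force: [-0.5, -0.3, -0.6]
opening: 0.999
```

```bash
python3 - <<'E'
from look import *
cp,im=look('m_lid',[.61,.251,.03])
Z=dict(lid_mid=.043,lid_rim=0,lid_mouth=0)
for n,z in Z.items():
    for r in spot_point(n,'wrist')[:2]: print(n,round(r['score'],2),np.round(r['pixel'],1),np.round(atz('wrist',r['pixel'],z,cp),4))
save(im,'m_full',None,1.25)
plan([.61,.251,.038],73); print(get_state()['q'])
E
```

```text
m_lid t 13.65 tcp [0.6789 0.2301 0.2124] jaw 73.56 qd 0.016 origin 262 43
lid_mid 0.74 [299.  109.5] [0.6085 0.2279 0.043 ]
lid_mid 0.31 [49.7 78.5] [ 0.4491 -0.0658  0.043 ]
lid_rim 0.59 [322.9 104. ] [0.6114 0.2512 0.    ]
lid_rim 0.42 [ 43.2 107.5] [ 0.4607 -0.1432  0.    ]
lid_mouth 0.66 [299.7 109.8] [0.6102 0.2249 0.    ]
lid_mouth 0.51 [ 42.6 105.2] [ 0.4568 -0.1433  0.    ]
clock 13.85 pos [0.6799 0.2306 0.2138] jaw 73.56 q7 0.756 tilt [ 0.0016  0.0048 -1.    ] open 0.999 F [-0.4  0.1 -0.4]
delta cm [17.58 -0.11 -7.28] yaw rad 0.0098 rows 4.6
[-0.2926144   0.86427148 -0.20957282  1.28322205  0.18364143  1.00923449
  0.75602088]
```

View pics/m_lid.png

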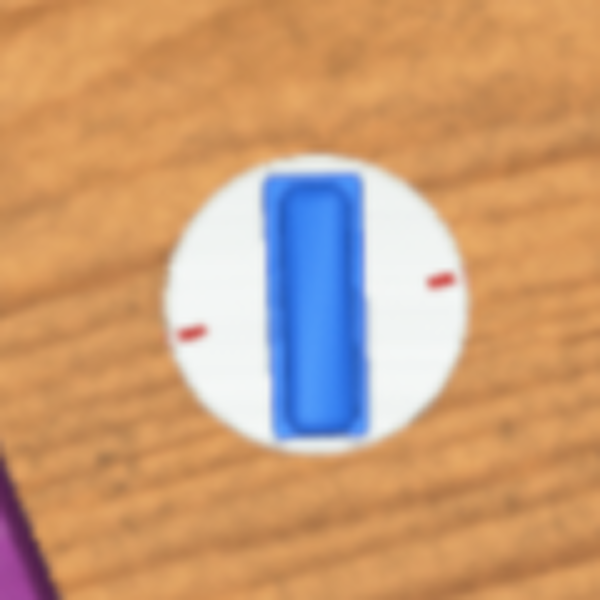

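View pics/m_full.png

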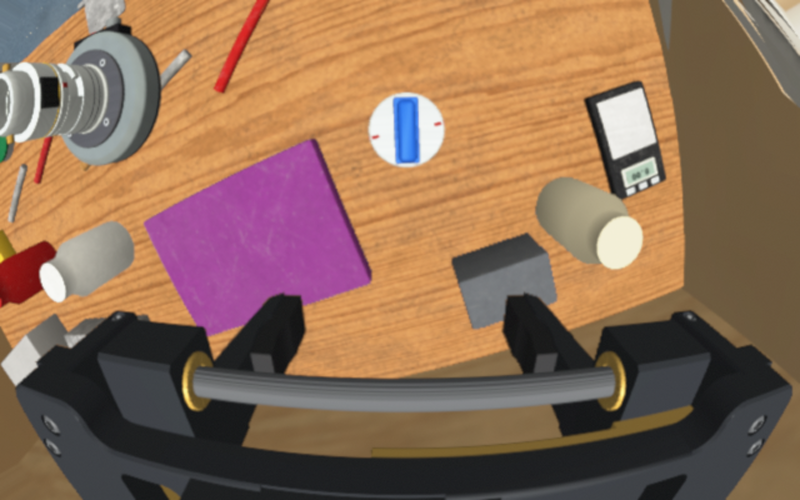

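```bash
python3 - <<'E'
from h import *
import pickle
p,s,cp=pickle.load(open('m_lid.pkl','rb'))
f=lambda x,y,z: atz('wrist',(262+x/5-.4,43+y/5-.4),z,cp)
ang=lambda a,b: np.degrees(np.arctan2(*(b-a)[1::-1]))
pts=[f(165,305,.03),f(468,305,.03),f(316,155,.03),f(316,455,.03)]
print((pts[0]+pts[1])/2,(pts[2]+pts[3])/2, np.linalg.norm(pts[0]-pts[1]),np.linalg.norm(pts[2]-pts[3]))
P=[f(265,177,.056),f(275,440,.056),f(360,175,.056),f(368,437,.056)]
print('bar',np.mean(P,0),ang(P[0],P[1]),ang(P[2],P[3]))
m=[f(192,333,.03),f(441,280,.03)]; print('marks',m[0],m[1],np.mean(m,0),ang(m[0],m[1])) 
c=(pts[0]+pts[1])/2
plan([c[0],c[1],.12],ang(P[0],P[1])+90)
E
```

```text
[0.61037215 0.25351753 0.03      ] [0.6107005  0.25329293 0.03      ] 0.06087116911707933 0.06113982908211074
bar [0.61025326 0.25336406 0.056     ] -14.451577699133841 -14.431239155644683
marks [0.60887236 0.22784177 0.03      ] [0.6125989  0.27884561 0.03      ] [0.61073563 0.25334369 0.03      ] 85.82117941555485
clock 13.85 pos [0.6799 0.2306 0.2138] jaw 73.56 q7 0.756 tilt [ 0.0016  0.0048 -1.    ] open 0.999 F [-0.4  0.1 -0.4]
delta cm [ 9.38  0.19 -7.32] yaw rad -0.0347 rows 2.9
```

Request:
apply_moves(delta_pos=[[1.5,0,-1.5],[4,0.1,-3.5],[6.5,0.2,-5.5],[8.5,0.2,-6.8],[9.4,0.2,-7.3],[9.4,0.2,-7.3],[9.4,0.2,-7.3],[9.4,0.2,-7.3]], yaw=[-0.01,-0.02,-0.03,-0.035,-0.035,-0.035,-0.035,-0.035], gripper=[45,45,45,45,45,45,45,45])

```text
clock: 14.52
tool_pos: [0.6122, 0.2532, 0.1212]
eef_rot: [0.091, 0.7, -0.087, 0.703]
contact_force: [-1.1, -0.1, 0.9]
opening: 0.455
```

```bash
python3 - <<'E'
from h import *
plan([.6104,.2534,.048],75.6)
E
```

```text
clock 14.52 pos [0.6122 0.2532 0.1212] jaw 75.5 q7 0.666 tilt [ 0.0044  0.0055 -1.    ] open 0.455 F [-1.1 -0.1  0.9]
delta cm [ 7.31 -0.07 -0.2 ] yaw rad -0.0018 rows 1.8
```

Request:
apply_moves(delta_pos=[[1,-0.05,-0.2],[3,-0.05,-0.2],[5,-0.05,-0.2],[6.5,-0.05,-0.2],[7.1,-0.05,-0.2],[7.3,-0.05,-0.2],[7.3,-0.05,-0.2]], yaw=[0,0,0,0,0,0,0], gripper=[45,45,45,45,45,45,45])

```text
clock: 15.1
tool_pos: [0.6107, 0.2536, 0.0481]
eef_rot: [0.091, 0.7, -0.087, 0.703]
contact_force: [-0.2, 0.4, 0.1]
opening: 0.453
```

```bash
python3 - <<'E'
from h import *
plan([.6104,.2534,.048],75.6)
im=snapshot('wrist'); save(im,'n_wrist',None,1.25)
E
```

```text
clock 15.1 pos [0.6107 0.2536 0.0481] jaw 75.48 q7 0.643 tilt [ 0.0046  0.0055 -1.    ] open 0.453 F [-0.2  0.4  0.1]
delta cm [ 0.01 -0.03 -0.03] yaw rad -0.0021 rows 0.0
```

View pics/n_wrist.png

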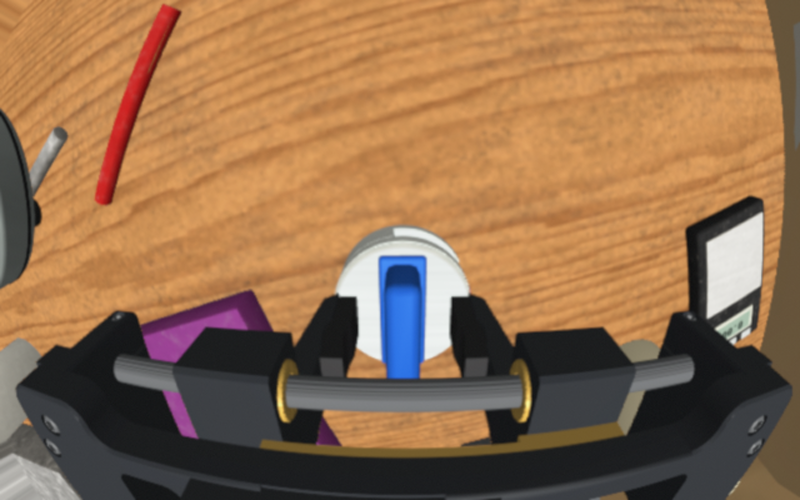

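The bar (columns 378–426) sits centred between the fingers. Closing the gripper.

Request:
apply_moves(delta_pos=[[0,0,0],[0,0,0],[0,0,0],[0,0,0],[0,0,0],[0,0,0]], yaw=[0,0,0,0,0,0], gripper=[5,5,5,5,5,5], force=35)

```text
clock: 15.65
tool_pos: [0.6114, 0.2538, 0.0493]
eef_rot: [0.092, 0.7, -0.087, 0.703]
contact_force: [-0.5, -0.5, 4.1]
opening: 0.152
```

```bash
python3 - <<'E'
from h import *
plan([.6104,.2534,.25],75.6)
E
```

```text
clock 15.65 pos [0.6114 0.2538 0.0493] jaw 75.48 q7 0.643 tilt [ 0.0062  0.0061 -1.    ] open 0.152 F [-0.5 -0.5  4.1]
delta cm [-2.007e+01  8.000e-02  1.000e-02] yaw rad -0.0021 rows 4.8
```

Request:
apply_moves(delta_pos=[[-1,0,0],[-3.5,0,0],[-6.5,0,0],[-9.5,0,0],[-12.5,0,0],[-15.5,0,0],[-18,0,0],[-20,0,0],[-21,0,0],[-21,0,0]], yaw=[0,0,0,0,0,0,0,0,0,0], gripper=[5,5,5,5,5,5,5,5,5,5])

```text
clock: 16.48
tool_pos: [0.6111, 0.2532, 0.2621]
eef_rot: [0.093, 0.698, -0.086, 0.705]
contact_force: [-0.6, -0.1, -1.3]
opening: 0.156
```

```bash
python3 - <<'E'
from h import *
plan([.4747,-.0133,.255],154)
im=snapshot('wrist'); save(im,'o_wrist',None,1.25)
E
```

```text
clock 16.48 pos [0.6111 0.2532 0.2621] jaw 75.47 q7 0.706 tilt [ 0.0107  0.0084 -0.9999] open 0.156 F [-0.6 -0.1 -1.3]
delta cm [  0.34 -29.22  -6.53] yaw rad -1.3705 rows 11.0
```

View pics/o_wrist.png

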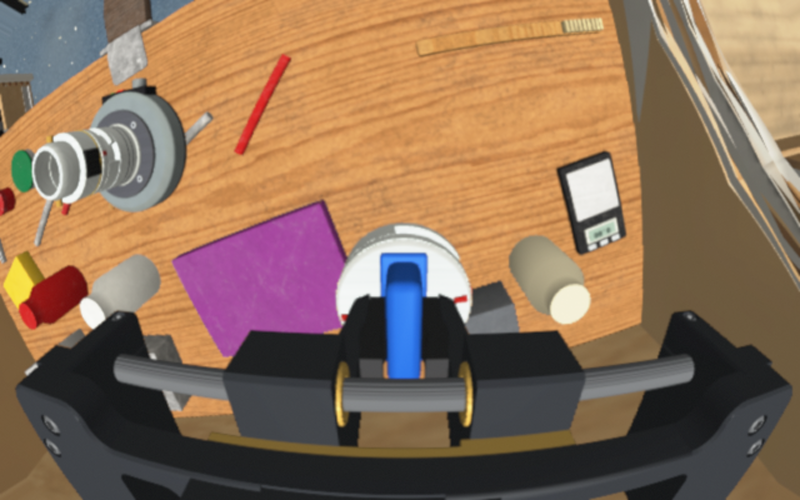

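Request:
apply_moves(delta_pos=[[0,-1.5,-0.4],[0,-4.5,-1],[0,-8,-1.8],[0,-11.5,-2.6],[0,-15,-3.4],[0,-18.5,-4.1],[0,-22,-4.9],[0,-25.3,-5.7],[0,-27.7,-6.2],[0,-29.0,-6.5]], yaw=[-0.08,-0.2,-0.32,-0.44,-0.56,-0.68,-0.8,-0.92,-1.04,-1.16], gripper=[5,5,5,5,5,5,5,5,5,5])

```text
clock: 17.37
tool_pos: [0.4713, -0.0157, 0.2553]
eef_rot: [-0.309, 0.634, 0.312, 0.636]
contact_force: [-0.2, 0.2, -1.1]
opening: 0.154
```

Request:
apply_moves(delta_pos=[[0,0,0],[0,0,0],[0,0,0],[0,0,0],[0,0,0]], yaw=[-0.1,-0.2,-0.2,-0.2,-0.2], gripper=[5,5,5,5,5])

```text
clock: 17.78
tool_pos: [0.4709, -0.0154, 0.2546]
eef_rot: [-0.37, 0.601, 0.373, 0.602]
contact_force: [0.5, -0.2, -0.3]
opening: 0.157
```

```bash
python3 - <<'E'
from h import *
plan([.4747,-.0133,.235],154)
print(get_state()['q'])
E
```

```text
clock 17.78 pos [ 0.4709 -0.0154  0.2546] jaw 153.43 q7 2.091 tilt [ 1.0e-04  4.9e-03 -1.0e+00] open 0.157 F [ 0.5 -0.2 -0.3]
delta cm [ 1.96 -0.25  0.35] yaw rad -0.0099 rows 0.5
[ 0.36652038  0.55202646 -0.66285514  1.99759384  0.48482107  0.75150428
  2.09071448]
```

Request:
apply_moves(delta_pos=[[1,-0.28,0.31],[2,-0.28,0.31],[2.2,-0.28,0.31],[2.2,-0.28,0.31],[2.2,-0.28,0.31],[2.2,-0.28,0.31]], yaw=[-0.01,-0.01,-0.01,-0.01,-0.01,-0.01], gripper=[5,5,5,5,5,5])

```text
clock: 18.28
tool_pos: [0.4748, -0.0136, 0.2327]
eef_rot: [-0.373, 0.599, 0.376, 0.601]
contact_force: [-0.4, -0.2, -0.3]
opening: 0.154
```

```bash
python3 - <<'E'
from h import *
plan([.4749,-.0138,.193],154)
p,r,s=axes(); c=(.4749,-.0138); a=r.as_matrix()[:,0]
rim=p+a*.049; sh=p+a*.019
overlay('wrist','p',[(*c,.144,.031,(255,0,0)),(*c,.166,.0225,(255,0,0)),(*c,.054,.066,(255,0,0)),(*rim,.031,(0,255,0)),(*sh,.031,(0,255,0))],(230,100,180,150),4.4)
im=snapshot('side'); save(im,'p_side',(240,110,120,120),5)
E
```

```text
clock 18.28 pos [ 0.4748 -0.0136  0.2327] jaw 154.01 q7 2.062 tilt [ 2.0e-04  4.9e-03 -1.0e+00] open 0.154 F [-0.4 -0.2 -0.3]
delta cm [ 3.97 -0.02 -0.03] yaw rad 0.0002 rows 1.0
```

View pics/p.png

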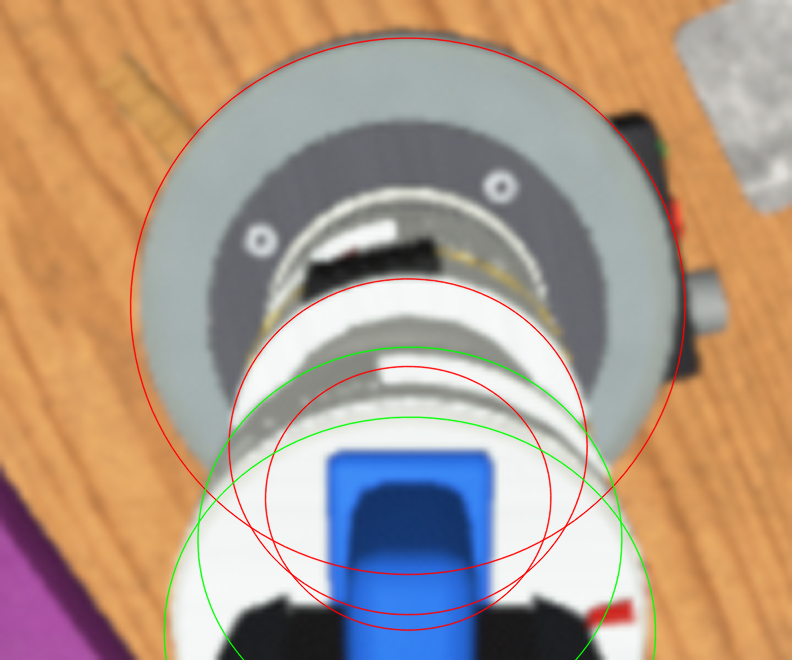

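View pics/p_side.png

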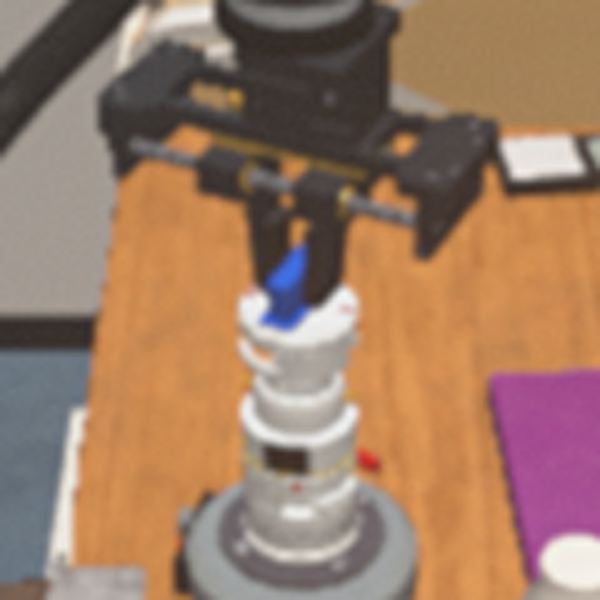

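```bash
python3 - <<'E'
from h import *
p,r,s=axes(); 
M=r.as_matrix()
for off in (0,-.002,-.004):
  pts=[p+M@np.array([h,y,-.024+off]) for h in (-.007,.019) for y in (-.007,.007)]
  q=(proj('wrist',pts)+.5-[230,100])*4.4-.5; print(off,np.round(q).tolist())
E
```

```text
0 [[340.0, 565.0], [479.0, 565.0], [350.0, 472.0], [469.0, 472.0]]
-0.002 [[340.0, 547.0], [479.0, 547.0], [350.0, 456.0], [469.0, 456.0]]
-0.004 [[339.0, 528.0], [480.0, 528.0], [350.0, 440.0], [469.0, 440.0]]
```

Request:
apply_moves(delta_pos=[[0.5,-0.02,0.1],[1.0,-0.02,0.1],[1.5,-0.02,0.1],[2.0,-0.02,0.1],[2.4,-0.02,0.1],[2.8,-0.02,0.1],[2.9,-0.02,0.1]], yaw=[0,0,0,0,0,0,0], gripper=[5,5,5,5,5,5,5])

```text
clock: 18.97
tool_pos: [0.4752, -0.0129, 0.2031]
eef_rot: [-0.373, 0.599, 0.376, 0.6]
contact_force: [0.4, -0.8, -0.5]
opening: 0.157
```

```bash
python3 - <<'E'
from h import *
plan([.4749,-.0138,.193],154)
E
```

```text
clock 18.97 pos [ 0.4752 -0.0129  0.2031] jaw 154.0 q7 2.011 tilt [-6.0e-04  4.7e-03 -1.0e+00] open 0.157 F [ 0.4 -0.8 -0.5]
delta cm [ 1.01 -0.02 -0.1 ] yaw rad 0.0001 rows 0.2
```

Request:
apply_moves(delta_pos=[[0.3,0,0],[0.6,0,0],[0.85,0,0],[1.0,0,0],[1.05,0,0],[1.08,0,0]], yaw=[0,0,0,0,0,0], gripper=[5,5,5,5,5,5])

```text
clock: 19.47
tool_pos: [0.4752, -0.0127, 0.1931]
eef_rot: [-0.374, 0.599, 0.376, 0.6]
contact_force: [-2.4, -0.9, 12.6]
opening: 0.154
```

```bash
python3 - <<'E'
from h import *
plan([.4749,-.0138,.193],154)
print(get_state()['moment'])
im=snapshot('wrist'); save(im,'q_wrist',(190,120,260,200),3)
E
```

```text
clock 19.47 pos [ 0.4752 -0.0127  0.1931] jaw 154.0 q7 1.991 tilt [ 1.e-04  4.e-03 -1.e+00] open 0.154 F [-2.4 -0.9 12.6]
delta cm [ 0.01 -0.02 -0.11] yaw rad 0.0001 rows 0.0
[-0.05881062  0.79945879  0.02837605]
```

View pics/q_wrist.png

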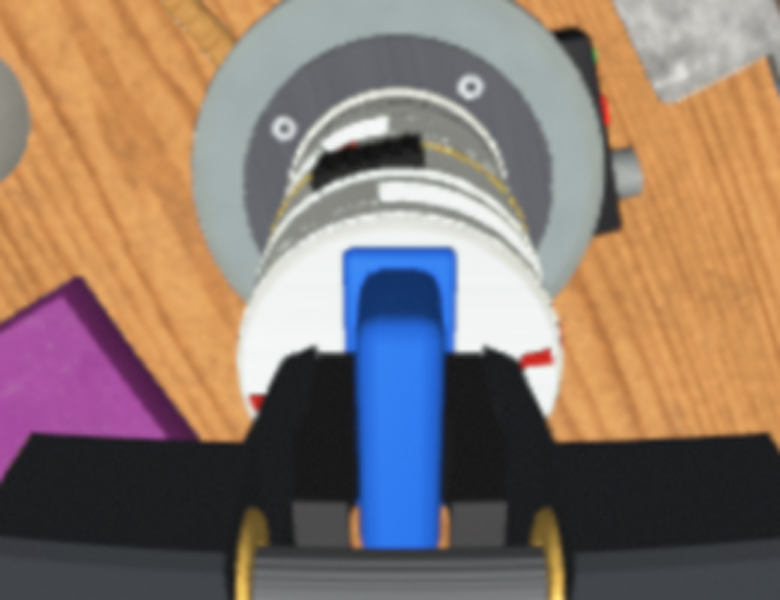

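Request:
apply_moves(delta_pos=[[0,0,0],[0,0,0],[0,0,0],[0,0,0],[0,0,0],[0,0,0],[0,0,0],[0,0,0],[0,0,0],[0,0,0]], yaw=[0.05,0.15,0.26,0.37,0.48,0.59,0.7,0.81,0.92,1.0], gripper=[5,5,5,5,5,5,5,5,5,5])

```text
clock: 20.35
tool_pos: [0.4758, -0.013, 0.1934]
eef_rot: [-0.038, 0.705, 0.041, 0.707]
contact_force: [1.4, -0.4, -0.2]
opening: 0.157
```

```bash
python3 - <<'E'
from h import *
plan([.4749,-.0138,.193],76.5)
print(get_state()['moment'])
E
```

```text
clock 20.35 pos [ 0.4758 -0.013   0.1934] jaw 96.41 q7 1.277 tilt [ 0.0015  0.0035 -1.    ] open 0.157 F [ 1.4 -0.4 -0.2]
delta cm [ 0.04 -0.07 -0.1 ] yaw rad 0.3475 rows 2.8
[-0.27010739 -0.05800526  0.0174732 ]
```

Request:
apply_moves(delta_pos=[[0.02,0,0],[0.03,0,0],[0.03,0,0],[0.03,0,0],[0.03,0,0],[0.03,0,0],[0.03,0,0]], yaw=[0.1,0.2,0.28,0.34,0.38,0.41,0.41], gripper=[5,5,5,5,5,5,5])

```text
clock: 20.93
tool_pos: [0.4758, -0.0139, 0.1933]
eef_rot: [0.106, 0.699, -0.104, 0.7]
contact_force: [-1.1, -3.5, 2.1]
opening: 0.156
```

```bash
python3 - <<'E'
from h import *
plan([.4749,-.0138,.193],76.5)
print(get_state()['moment'])
im=snapshot('wrist'); save(im,'r_wrist',(190,120,260,200),3)
E
```

```text
clock 20.93 pos [ 0.4758 -0.0139  0.1933] jaw 72.92 q7 1.004 tilt [ 0.0016  0.002  -1.    ] open 0.156 F [-1.1 -3.5  2.1]
delta cm [ 0.03 -0.02 -0.08] yaw rad -0.0624 rows 0.5
[-0.91533815  0.07277556  0.46331138]
```

View pics/r_wrist.png

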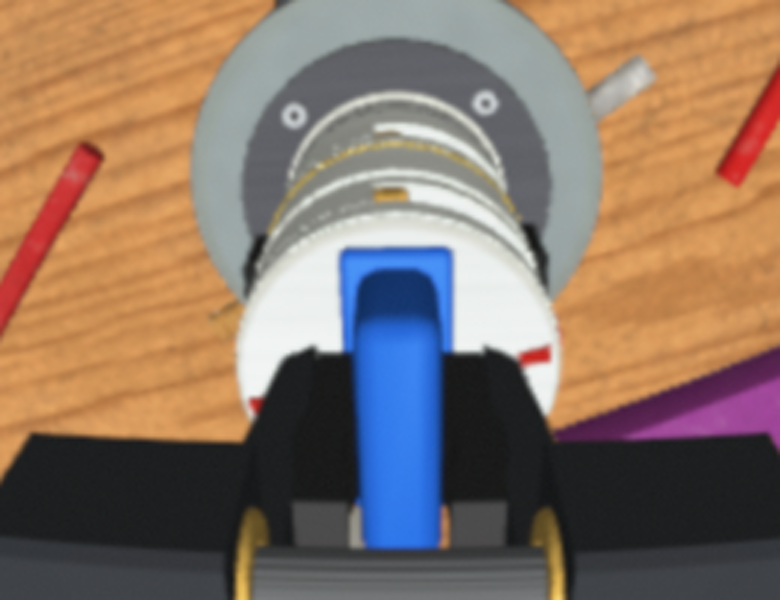

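Request:
apply_moves(delta_pos=[[0.02,0,0],[0.02,0,0],[0.02,0,0],[0.02,0,0]], yaw=[0.05,0.08,0.08,0.08], gripper=[5,5,5,5])

```text
clock: 21.32
tool_pos: [0.4759, -0.014, 0.1933]
eef_rot: [0.132, 0.694, -0.131, 0.695]
contact_force: [-0.5, -2.8, 5.9]
opening: 0.159
```

```bash
python3 - <<'E'
from h import *
plan([.4749,-.0138,.193],76.5)
print(get_state()['moment'])
im=snapshot('wrist'); save(im,'s_wrist',(260,140,120,90),6.5)
E
```

```text
clock 21.32 pos [ 0.4759 -0.014   0.1933] jaw 68.52 q7 0.953 tilt [ 0.002   0.0017 -1.    ] open 0.159 F [-0.5 -2.8  5.9]
delta cm [ 0.03 -0.02 -0.1 ] yaw rad -0.1392 rows 1.1
[-0.86883684  0.1611435   0.8294557 ]
```

View pics/s_wrist.png

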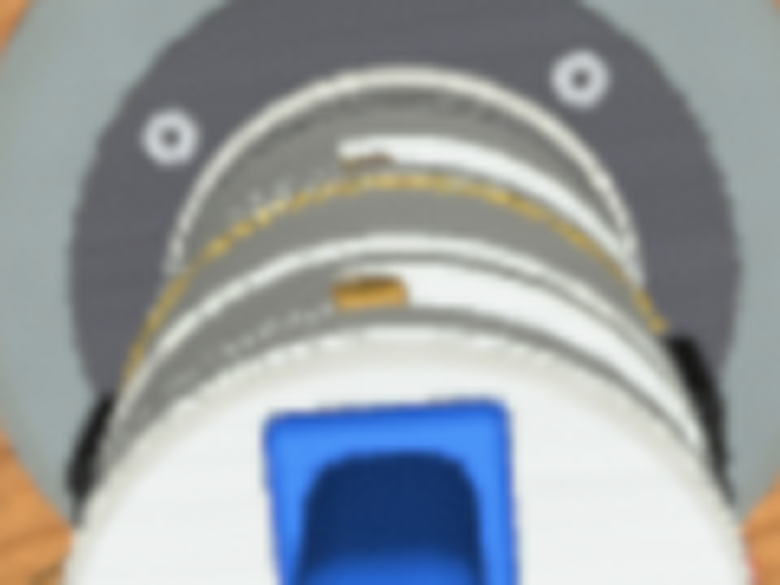

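Request:
apply_moves(delta_pos=[[0,0,0],[0,0,0],[0,0,0],[0,0,0],[-1,0,0],[-3.5,0,0],[-7,0,0],[-10,0,0],[-11,0,-2],[-11,0,-2]], yaw=[0,0,0,0,0,0,0,0,0,0], gripper=[45,45,45,45,45,45,45,45,45,45])

```text
clock: 22.2
tool_pos: [0.456, -0.0055, 0.3054]
eef_rot: [0.133, 0.693, -0.13, 0.696]
contact_force: [-0.2, 0.3, -0.8]
opening: 0.451
```

```bash
python3 - <<'E'
from h import *
plan([.5,-.0138,.193],76.5)
cp=camera_params('wrist'); im=snapshot('wrist'); c=(.4749,-.0138)
save(im,'t_full',None,1.25)
overlay('wrist','t',[(*c,.094,.031,(255,0,0)),(*c,.144,.031,(255,0,0)),(*c,.174,.031,(0,255,0))],(230,60,190,150),4.2,cp,im)
im=snapshot('side'); save(im,'t_side',(240,110,120,120),5)
im=snapshot('top'); save(im,'t_top',(140,140,340,130),2.3)
E
```

```text
clock 22.2 pos [ 0.456  -0.0055  0.3054] jaw 68.57 q7 0.99 tilt [ 0.0046  0.0028 -1.    ] open 0.451 F [-0.2  0.3 -0.8]
delta cm [11.26  0.79  4.37] yaw rad -0.1385 rows 2.9
```

View pics/t.png

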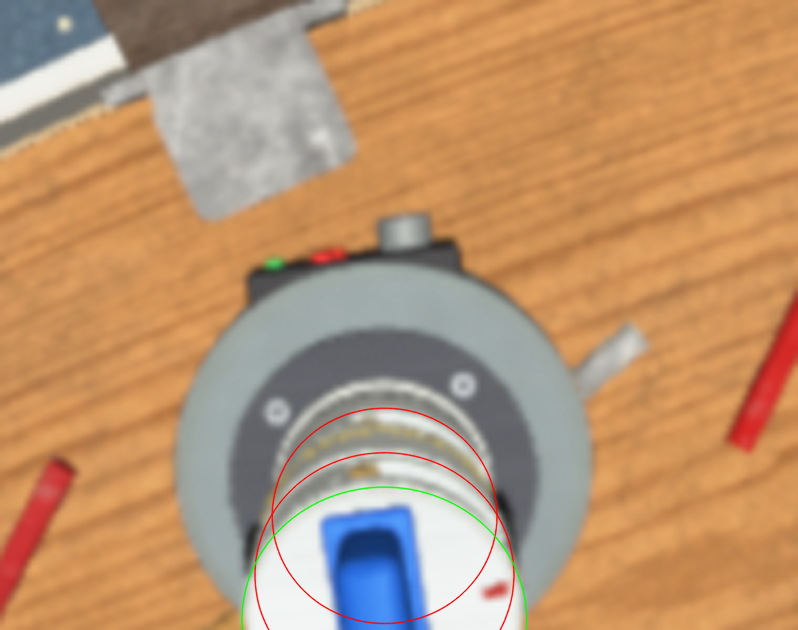

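View pics/t_side.png

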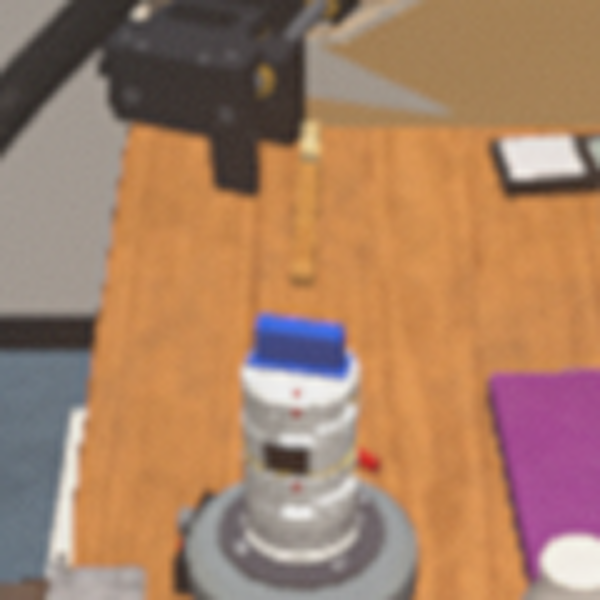

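View pics/t_top.png

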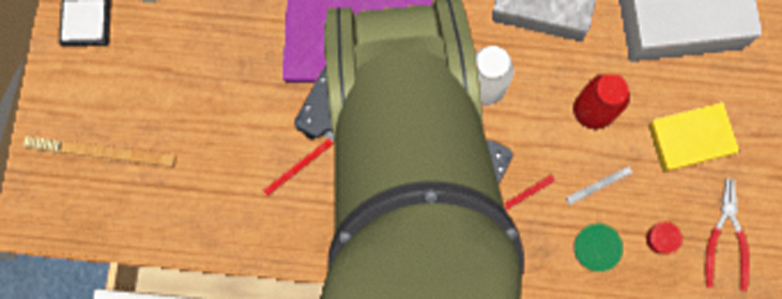

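Request:
apply_moves(delta_pos=[[0,0,1.5],[0,0,4],[0,0,7],[0,0,9],[0,0,9.8],[0,0,9.8],[0,0,9.8]], yaw=[0,0,0,0,0,0,0], gripper=[45,45,45,45,45,45,45])

```text
clock: 22.93
tool_pos: [0.5471, -0.0425, 0.3013]
eef_rot: [0.132, 0.696, -0.131, 0.694]
contact_force: [0.8, 0.1, 0.1]
opening: 0.453
```

```bash
python3 - <<'E'
from look import *
look('u_lid',[.4749,-.0138,.174])
print(get_state()['contact_force'])
E
```

```text
u_lid t 22.9333 tcp [ 0.5471 -0.0425  0.3013] jaw 68.55 qd 0.027 origin 262 39
[-0.27195534 -0.68473328 -0.54461872]
```

View pics/u_lid.png

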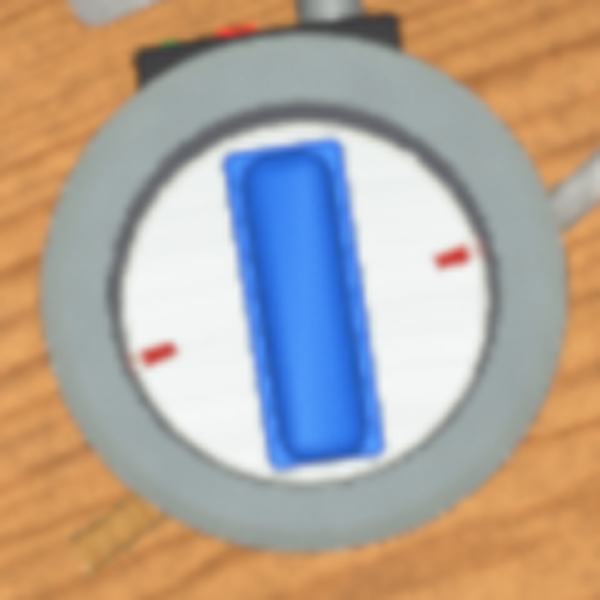

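```bash
python3 - <<'E'
from h import *
import pickle
p,s,cp=pickle.load(open('u_lid.pkl','rb'))
f=lambda x,y,z: atz('wrist',(262+x/5-.4,39+y/5-.4),z,cp)
ang=lambda a,b: np.degrees(np.arctan2(*(b-a)[1::-1]))
for a,b in (((224,157),(271,468)),((341,141),(384,456)),((250,170),(288,450)),((328,160),(362,440))): print(ang(f(*a,.19),f(*b,.19)))
m=[f(158,354,.174),f(453,258,.174)]; print(ang(*m), np.mean(m,0))
pts=[f(120,300,.174),f(488,300,.174),f(305,122,.174),f(305,481,.174)]
print((pts[0]+pts[1])/2,(pts[2]+pts[3])/2,np.linalg.norm(pts[0]-pts[1]),np.linalg.norm(pts[2]-pts[3]))
E
```

```text
-13.283179907480632
-13.592918661570003
-14.043156298859829
-14.507940251103994
86.78240018277704 [ 0.4752449  -0.01391124  0.174     ]
[ 0.4741241  -0.01364073  0.174     ] [ 0.47480844 -0.0137346   0.174     ] 0.060921421818971866 0.0603637533329315
```

```bash
python3 - <<'E'
from plant import *
print(finish_job()); print(get_state()['clock'])
E
```

```text
the job is handed in; nothing more can be done
None
the job is handed in; nothing more can be done
```

The sieve is seated on the pan and turned clockwise to its stop, and the blue-handled lid is on the sieve and locked the same way. I handed the job in at about 23 s of the 61 s allowed.

**Sieve:** It bottomed on the pan shoulder where the geometry said it should. It then turned until the pin met the end of the slot, with the turning torque rising to about 0.85 N m. All three chips showed on the mesh after I released it, before the lid went on.

**Lid:** I gripped the handle about 10 mm higher than the point given, because at that height the fingertips would have hit the lid's top plate. It seated at the expected height and turned to its stop. A further push only made the handle slip in the jaws, and both pins showed at the ends of their slots.

**Last checks:** The lid's x axis measured between −13.2° and −14.5°, against −13.5° for the pan. The lid was centred to within about 1 mm and the red marks on sieve and lid lined up. The wrist force stayed low, with the largest reading about 17 N, while seating the sieve.

- **Bystanders:** The brush, pliers, red pot and solder tin looked undisturbed in the last pictures, judged by eye rather than measured.
- **Not checked:** The chips could not be seen again once the lid was on.

No check failed or disagreed.

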